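# Set up the grill's side shelf

## Robot

A 6-joint arm with a two-finger parallel gripper is mounted at the origin on the work surface. World frame = base frame: x ahead of the robot, y to its left, z up, the work surface at z = 0. Lengths are in m, angles in degrees, forces in N, time in s.
With the tool pointing down it reaches from about 0.325 to 0.75 m from the base axis. Payload 7.6 kg.
Tool frame: the origin (TCP) lies on the centre line of the jaws, within the pads' length; the fingertips stand 22 mm ahead of it and the grasp point (between the pads) lies 3 mm ahead of it; z points along the fingers, y is the line along which they close (so a half turn about z gives the same grasp; the last joint's range is limited). The gripper opens to 85 mm and grips with 20 to 120 N. Pads are 22 mm wide; open, the fingers measure 114 mm over their backs; the gripper's body (76 mm by 85 mm) begins 54 mm behind the grasp point. The pads swing forward as they close: fully open they stand 13 mm farther back than shut.
Start: joints at [70.686, 2.991, 80.254, -0, 96.75, -4.028], TCP at [0.138, 0.506, 0.253] pointing down, gripper open.
Joint ranges: [-166.34, 166.34], [-52.06, 124.39], [6.96, 135.62], [-60.46, 240.46], [14.63, 156.25], [-167.68, 167.68]. Speed limits (degrees/s): [147.25, 147.25, 172.46, 180, 180, 180].

## Interface

Orientations are given as [roll, pitch, yaw] about the fixed x, y, z axes, in that order (R = Rz(yaw) Ry(pitch) Rx(roll)).
In Python, from station import * gives the robot as it stands.
- The arm moves only by the tool step_arm, never from a script. Its argument "steps" is a list of rows, each an object of numbers: "dx", "dy", "dz": the shift along the tool's x, y, z in cm; "wx", "wy", "wz": the turn, a rotation vector about the tool's x, y, z in rad. In form: [{"dx": .., "dy": .., "dz": .., "wx": .., "wy": .., "wz": ..}, ...]. A call has 1 to 5 rows; each row shifts and turns the commanded pose from where the row before left it, along the tool's axes as they then stand; what a row does not reach is not made up. A row lasts 1/10 s, in which the tool goes at most 50 mm and 8.59 degrees, less where a joint would pass 70% of its speed; a pose out of reach is approached as far as the arm can. A call with a gripper value outside its range is refused whole. "fingers" is the opening, from 0 (shut) to 1 (fully open), set as the call begins (left out, the last holds). The fingers move at their own pace and stop on an object; "force" is the grip in N (left out, the last holds). Time passes only in rows, so rows that do not move let the fingers close. It gives the time, the measured TCP pose, the force, the opening and the grip force at its end, in the units of the state.
- sense(): the state, without advancing time (a new reading comes with each control period).
- snapshot(name): name is "scene" or "side" or "wrist"; returns (picture, depth): 384x512x3 uint8, blue, green, red; 384x512 float32, m along the optical axis (not along the pixel's ray), 0 where there is no reading.
- camera_params(name): a dict with "fx", "fy", "cx", "cy" (pixels), "k1" (the pictures are not rectified: a ray, as slopes to the right and down, at radius r is drawn at 1 + k1 r^2 times it, then the intrinsics apply), "rvec" (rotation vector, rad) and "tvec" (3), from world to camera coordinates, as OpenCV has them. Camera axes: x right, y down, z forward; pixel columns grow to the right and rows downward; lengths in m; the calibration is good to about 2 mm. A picture is of the moment at which its call begins: read the wrist's pose just before it. camera_params takes no time and is no camera call; for the wrist camera it gives the pose at the moment of the call.
- hand_in(): hands the job in; it is judged then, once.
The state is a dict: "t": time; "joints": joint angles; "joint_vel": joint speeds; "effort": joint torques, N m; "ee_pos": TCP position; "tool_rot": TCP orientation; "force": force on the tool from outside, world axes, zero at the start; "ft_torque": the same for the moment, N m; "width": finger opening in m; "grasp_force": force on a finger pad.
Only numpy, scipy, OpenCV 4.12 (cv2) and the standard library are available. Lean on these libraries where they do the work, as an engineer would, in place of code of your own. Each camera call takes 0.05 s, during which the arm holds its last target. There are 200 camera calls.

## Task

Set up the grill's side shelf for cooking: the squat jar and the taller shaker stand on each other's mats, so swap them, each upright and centred on the mat the other one started on. Pull the drawer open, move every spice tube from it into the clamp-on caddy, one to a pocket and right down to the floor of the pocket, and push the drawer fully shut again. Leave everything else on the shelf where it is.

Things in the scene. Friction and masses are not known exactly. Their poses are not given: they have to be found in the camera images.
- jar: squat pale-grey glass jar with a steel screw lid: body 64 mm across and 55 mm high, lid 58 mm across, 72 mm high in all, 0.2-0.3 kg, with a heavy glass bottom. It starts on the round mat. Origin: centre of its underside, z up.
- shaker: taller stainless seasoning shaker: body 60 mm across and 80 mm high with a domed top, 100 mm high in all, 0.2-0.3 kg, with a heavy dark base. It starts on the square mat. Origin: centre of its underside, z up.
- square_mat: square dark steel mat, 120 by 120 mm, let in almost flush (1 mm, no step: what stands on it stands at shelf height, z = 0). Fixed. Origin: its centre.
- round_mat: round black rubber mat, 120 mm across, let in almost flush (1 mm, no step: what stands on it stands at shelf height, z = 0). Fixed. Origin: its centre.
- cabinet: fixed stainless drawer box on the shelf, 170 mm deep (its x), 240 mm wide (its y), 125 mm high, with one drawer that slides out along its -x, towards the robot. Origin: centre of its underside. The drawer front is a 12 mm panel, its outer face 97 mm in front (-x) of the origin when shut, its upper edge at z = 122 mm.
- drawer (a joint): travel of the drawer in m: 0 shut, 0.14 fully open (a stop at both ends); it slides with 1.5 N of friction and stays where it is left.
- drawer_handle (a point): middle of the drawer's bar handle, at z = 95 mm: a horizontal bar 120 mm long, along the cabinet's y, standing 35 mm off the drawer's face, about 10 mm thick, open above and below, so that one finger fits behind it from above. Moves with the drawer.
- drawer_cells (a point): centre of the insert in the drawer, on the drawer floor (z = 12 mm); moves with the drawer. Four square cells 34 mm wide and 30 mm deep lie at -72, -24, +24 and +72 mm from it along the cabinet's y. Fully open, the row stands free: 65 mm behind the drawer front's inner face and 75 mm in front of the box.
- caddy: fixed aluminium caddy, clamped to the far rim of the shelf: a row of four square pockets open at the top, 34 mm wide, centred at y = -72, -24, +24, +72 mm and x = 0 in its frame; pocket floor 5 mm and wall tops 50 mm above the shelf; the block is 42 mm (x) by 206 mm (y); low flat clamp arm behind it (+x). Empty at the start. Origin: centre of its underside.
- tube0: spice tube: glass cylinder with dark steel cap of the same width, 26 mm across, 90 mm high, 0.06 kg, upright in one of the four cells of the drawer insert (underside 12 mm above the shelf); all tubes are alike, two or three are there, the others absent (None). Origin: centre of its underside, z up.
- tube1: spice tube: glass cylinder with dark steel cap of the same width, 26 mm across, 90 mm high, 0.06 kg, upright in one of the four cells of the drawer insert (underside 12 mm above the shelf); all tubes are alike, two or three are there, the others absent (None). Origin: centre of its underside, z up.
- tube2: spice tube: glass cylinder with dark steel cap of the same width, 26 mm across, 90 mm high, 0.06 kg, upright in one of the four cells of the drawer insert (underside 12 mm above the shelf); all tubes are alike, two or three are there, the others absent (None). Origin: centre of its underside, z up.
- tube3: spice tube: glass cylinder with dark steel cap of the same width, 26 mm across, 90 mm high, 0.06 kg, upright in one of the four cells of the drawer insert (underside 12 mm above the shelf); all tubes are alike, two or three are there, the others absent (None). Origin: centre of its underside, z up.
- brush: bystander, leave where it is: grey plastic grill brush lying on the shelf, 200 mm long; origin under its middle; long axis x.
- thermometer: bystander, leave where it is: stainless meat thermometer lying down: plain dial 54 mm across, 12 mm high, with a 100 mm probe along its +x; origin under the dial's centre.
- tong_tip0: bystander, leave where it is: orange silicone tong tip, 95 by 38 mm, 14 mm high; origin under its middle, long axis x.
- tong_tip1: bystander, leave where it is: orange silicone tong tip, 95 by 38 mm, 14 mm high; origin under its middle, long axis x.
- burger_press: bystander, leave where it is: round cast-iron burger press, 110 mm across, 56 mm high with its wooden bow handle; origin under its centre.
- sauce: bystander, leave where it is: amber sauce bottle, 72 mm across, 190 mm high; origin under its centre.
- chip_box: bystander, leave where it is: cardboard box of wood chips, 90 by 130 mm, 70 mm high; origin under its centre.
- bowl: bystander, leave where it is: white bowl, 130 mm across, 50 mm high; origin under its centre.
Not all that is in view belongs to the job. Leave any pink or purple look-alike of the shaker alone.

How it is judged (in metres and radians):
On the way:
1. the drawer is pulled open (at least 100 mm) (value of joint drawer above 0.1 m), for 0.2 s.
At the end, for the whole second after the job is handed in: The jar stands upright on the square mat and the shaker upright on the round mat, each within 25 mm of the mat's centre; every spice tube present stands at rest in a caddy pocket, its underside within 7 mm of the pocket floor; the drawer is shut to within 6 mm; all is released and at rest (horizontal distance between jar and square_mat below 0.025 m and angle between each of jar, shaker's own z axis and vertical below 0.1 rad and height (world z) of each of jar, shaker below 0.006 m and linear speed of each of jar, shaker below 0.02 m/s and horizontal distance between shaker and round_mat below 0.025 m and z of tube0 in the frame of caddy between -0.005 and 0.012 m and x of tube0 in the frame of caddy between -0.018 and 0.018 m and y of tube0 in the frame of caddy between -0.095 and 0.095 m and angle between each of tube0, tube1, tube2, tube3's own z axis and vertical below 0.25 rad and linear speed of each of tube0, tube1, tube2, tube3 below 0.03 m/s and z of tube1 in the frame of caddy between -0.005 and 0.012 m and x of tube1 in the frame of caddy between -0.018 and 0.018 m and y of tube1 in the frame of caddy between -0.095 and 0.095 m and z of tube2 in the frame of caddy between -0.005 and 0.012 m and x of tube2 in the frame of caddy between -0.018 and 0.018 m and y of tube2 in the frame of caddy between -0.095 and 0.095 m and z of tube3 in the frame of caddy between -0.005 and 0.012 m and x of tube3 in the frame of caddy between -0.018 and 0.018 m and y of tube3 in the frame of caddy between -0.095 and 0.095 m and value of joint drawer below 0.006 m); the robot touches nothing.
It fails at once if a bystander is moved by more than 40 mm (distance of any of brush, thermometer, tong_tip0, tong_tip1, burger_press, sauce, chip_box, bowl from where it was at the start of the episode above 0.04 m).
Of tube0, tube1, tube2, tube3 only 2 to 3 are there at a start; the rules pass over those that are not, and their reading is None.
At some moment in a run one of jar, shaker may be knocked a few centimetres aside while the robot is not near it.
It also fails if it takes over 210 s, if anything falls off the work surface, if the arm or the gripper's body presses on something with over 40 N, if the wrist force passes 120 N, or if a joint passes its speed limit or range.

## Working session

There is one attempt and no reset: what is moved stays moved. The work goes in short steps, Python scripts to look and compute and a tool call to move; the robot and the scene stay as the last step left them, time stands still between calls to the robot, and variables do not carry over. Pictures are saved under pics/ and viewed, at most 16 in all, crops included, and the job is handed in when it is done.

Besides the shell and the picture viewer there is one more tool, called after "Request:" in YAML: its name, and indented under it one key for each argument. step_arm: Moves the arm, as the interface text tells. Its arguments: {"type":"object","properties":{"steps":{"type":"array"},"fingers":{"type":"number"},"force":{"type":"number"}},"required":["steps"]}

```bash
ls; mkdir -p pics; cat > h.py <<'E'
from station import *
import numpy as np, cv2
def cam(n):
    p=camera_params(n); R=cv2.Rodrigues(np.array(p['rvec'],float))[0]; return p,R,np.array(p['tvec'],float).ravel()
def ray(c,u,v):
    p,R,t=c; x=(np.asarray(u,float)-p['cx'])/p['fx']; y=(np.asarray(v,float)-p['cy'])/p['fy']
    X,Y=x.copy(),y.copy()
    for _ in range(8):
        f=1+p['k1']*(X*X+Y*Y); X,Y=x/f,y/f
    d=np.stack([X,Y,np.ones_like(X)],-1); return -R.T@t, d, R
def onplane(c,u,v,z):
    o,d,R=ray(c,u,v); w=d@R; s=(z-o[2])/w[...,2]; return o+w*s[...,None]
def cloud(c,dep):
    v,u=np.mgrid[:dep.shape[0],:dep.shape[1]]; o,d,R=ray(c,u,v); P=(d*dep[...,None])@R+o; P[dep<=0]=np.nan; return P
def proj(c,P):
    p,R,t=c; q=R@np.asarray(P,float)+t; x,y=q[0]/q[2],q[1]/q[2]; f=1+p['k1']*(x*x+y*y); return p['fx']*x*f+p['cx'],p['fy']*y*f+p['cy']
def snap(n):
    c=cam(n); i,d=snapshot(n); np.savez('last_%s.npz'%n,i=i,d=d); return c,i,d
E
python3 - <<'E'
from h import *
print(sense())
for n in('scene','side'):
    c,i,d=snap(n); cv2.imwrite(f'pics/{n}0.png',cv2.resize(i,(800,600),interpolation=cv2.INTER_CUBIC)); print(n,-c[1].T@c[2],c[1][2],c[0])
E
```

```text
pics
{'t': 0.0, 'joints': array([ 7.06868585e+01,  3.02845288e+00,  8.03124322e+01,  7.53777445e-04,
        9.67491097e+01, -4.02761330e+00]), 'joint_vel': array([-0.03093722, -0.01620733,  0.05158112,  0.0123399 ,  0.0820381 ,
       -0.05936225]), 'effort': array([-1.10020381e-03, -3.81658673e+01, -3.60195637e+01, -1.46333678e-04,
        6.04753965e-03, -3.30792886e-05]), 'ee_pos': array([0.13829147, 0.50618957, 0.2524663 ]), 'tool_rot': array([-1.79910280e+02, -7.06782615e-03,  1.64714554e+02]), 'force': array([-0.13651993, -0.76115077, -0.0544521 ]), 'ft_torque': array([ 0.04267602, -0.04884826,  0.06232652]), 'grasp_force': 0.0, 'width': 0.0850829934786041}
scene [-0.1846039  -0.73041694  1.2330865 ] [ 0.43920638  0.46065693 -0.77129304] {'fx': 465.40892714664824, 'fy': 465.40892714664824, 'cx': 251.91724905186172, 'cy': 196.4038042690623, 'k1': -0.14822769366123226, 'rvec': array([ 2.29605008, -0.93696803,  0.32564856]), 'tvec': array([-0.36666788,  0.28375812,  1.36862187])}
side [0.42775716 0.83976038 1.02332894] [ 0.04356298 -0.68753882 -0.72483973] {'fx': 397.0488082419935, 'fy': 397.0488082419935, 'cx': 247.8732191950029, 'cy': 190.09227007922584, 'k1': -0.06931972133832442, 'rvec': array([ 0.07246162, -2.89055129,  1.15403352]), 'tvec': array([0.48150105, 0.11079986, 1.30048296])}
```

View pics/scene0.png

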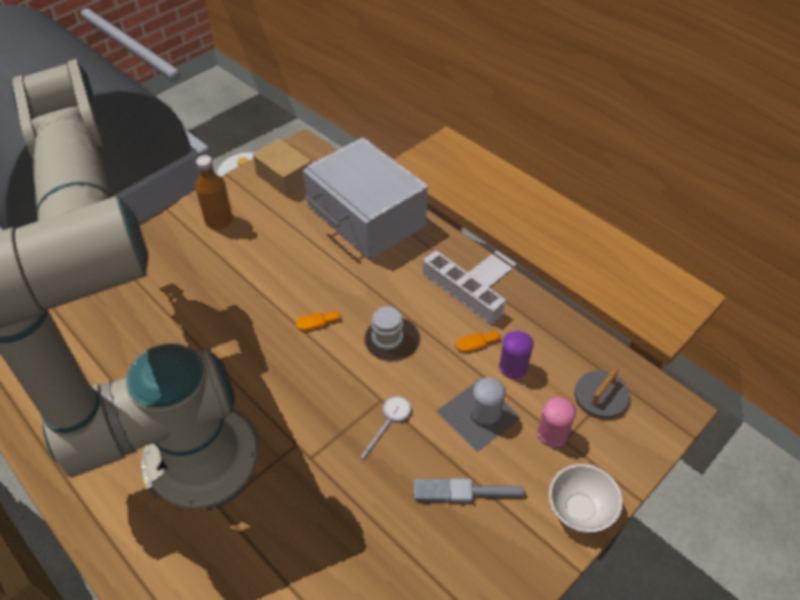

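View pics/side0.png

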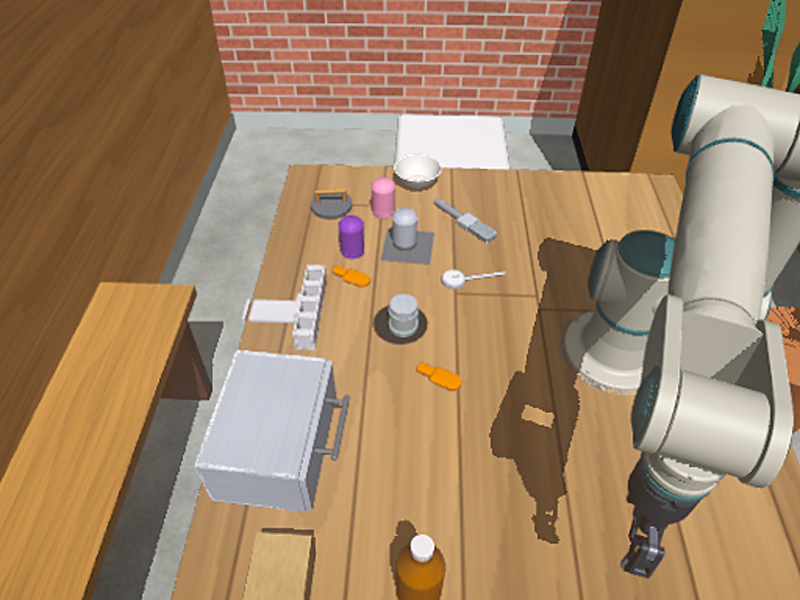

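The scene view (800-wide pixels) shows the jar at (387,325) on the round mat and the shaker at (489,400) on the square mat. The caddy is at (463,285), the cabinet at (365,190), and the pink and purple look-alikes are at (556,420) and (516,355). Next I'll measure with depth and masks.

```bash
cat > m.py <<'E'
from h import *
def both():
    out=[]
    for n in('scene','side'):
        z=np.load(f'last_{n}.npz'); c=cam(n); out.append((n,c,z['i'],cloud(c,z['d'])))
    return out
def pts(P,lo,hi): 
    return P[(P>lo).all(-1)&(P<hi).all(-1)]
E
python3 - <<'E'
from m import *
for n,c,i,P in both():
    print(n)
    f=1.5625
    px={'scene':dict(jar=(387,317),shk=(489,385),cad=(463,283),cab=(365,180),rmat=(375,345),smat=(470,428),purp=(516,345),pink=(557,408),hand=(335,215)),
        'side':dict(jar=(403,303),shk=(404,218),cad=(310,300),cab=(275,405),rmat=(420,333),smat=(395,254),purp=(351,230),pink=(383,187),hand=(342,420))}[n]
    for k,(u,v) in px.items(): print(k,P[int(v/f),int(u/f)].round(3))
    # cabinet top
    def rect(lo,hi,name):
        q=pts(P,np.array(lo),np.array(hi)); r=cv2.minAreaRect((q[:,:2]*1000).astype(np.float32)); print(name,len(q),r, 'z',np.median(q[:,2]).round(4))
    a=P[int(px['cab'][1]/f),int(px['cab'][0]/f)]
    rect([a[0]-.2,a[1]-.2,.118],[a[0]+.2,a[1]+.2,.132],'cab')
    a=P[int(px['cad'][1]/f),int(px['cad'][0]/f)]
    rect([a[0]-.12,a[1]-.12,.044],[a[0]+.12,a[1]+.12,.056],'cad')
    for k,lo,hi in(('jar',.066,.078),('shk',.05,.078)):
        a=P[int(px[k][1]/f),int(px[k][0]/f)]
        q=pts(P,np.array([a[0]-.045,a[1]-.045,lo]),np.array([a[0]+.045,a[1]+.045,hi])); print(k,len(q),cv2.minEnclosingCircle((q[:,:2]*1000).astype(np.float32)),q[:,2].max())
    hsv=cv2.cvtColor(i,cv2.COLOR_BGR2HSV)
    for k in('rmat','smat'):
        a=P[int(px[k][1]/f),int(px[k][0]/f)]
        m=(hsv[...,1]<80)&(hsv[...,2]<110)&(abs(P[...,2])<.008)&(np.hypot(P[...,0]-a[0],P[...,1]-a[1])<.15)
        l,lab,st,ce=cv2.connectedComponentsWithStats(m.astype(np.uint8)); b=1+st[1:,4].argmax(); v,u=np.nonzero(lab==b)
        q=(onplane(c,u,v,0.0)[:,:2]*1000).astype(np.float32); print(k,len(q),cv2.minEnclosingCircle(q),cv2.minAreaRect(q), hsv[int(px[k][1]/f),int(px[k][0]/f)])
E
```

```text
scene
jar [ 0.449 -0.043  0.072]
shk [ 0.457 -0.309  0.096]
cad [ 0.647 -0.077  0.043]
cab [0.663 0.252 0.127]
rmat [ 0.414 -0.045  0.01 ]
smat [ 0.409 -0.314  0.004]
purp [ 0.567 -0.285  0.096]
pink [ 0.508 -0.432  0.096]
hand [0.582 0.271 0.059]
cab 2175 ((671.5848999023438, 262.25982666015625), (244.79396057128906, 188.02682495117188), 86.05316925048828) z 0.125
cad 338 ((650.1592407226562, -71.91675567626953), (211.0349578857422, 47.86107635498047), 89.99513244628906) z 0.0488
jar 205 ((445.84979248046875, -44.35791015625), 30.416244506835938) 0.07734940039684757
shk 95 ((448.7137756347656, -319.80755615234375), 29.7330322265625) 0.07768613950231806
rmat 206 ((456.18701171875, -51.27020263671875), 54.678768157958984) ((452.57867431640625, -55.899131774902344), (95.03892517089844, 106.6307373046875), 63.128597259521484) [24 14 88]
smat 749 ((445.0486755371094, -306.5352783203125), 77.19345092773438) ((445.59954833984375, -307.1082458496094), (115.7243423461914, 114.10933685302734), 85.11664581298828) [135   5  98]
side
jar [ 0.454 -0.049  0.074]
shk [ 0.46  -0.299  0.097]
cad [nan nan nan]
cab [0.662 0.252 0.124]
rmat [ 0.416 -0.028 -0.001]
smat [ 0.481 -0.276  0.003]
purp [ 0.582 -0.256  0.09 ]
pink [ 0.515 -0.419  0.098]
hand [0.549 0.258 0.099]
cab 5257 ((673.9410400390625, 261.16815185546875), (244.37632751464844, 185.03131103515625), 85.75599670410156) z 0.1249
cad 0 ((0.0, 0.0), (0.0, 0.0), 0.0) z nan
jar 191 ((453.66937255859375, -44.70806884765625), 29.9029541015625) 0.07671280087054755
shk 89 ((458.1905212402344, -307.8370666503906), 28.855571746826172) 0.07765477353448524
rmat 281 ((458.1326599121094, -55.71209716796875), 57.5765495300293) ((458.32147216796875, -48.97041702270508), (101.22503662109375, 112.58319854736328), 84.85903930664062) [ 9 64 80]
smat 12 ((494.88714599609375, -354.7535400390625), 18.26709747314453) ((494.8871765136719, -354.7535705566406), (3.9789388179779053, 36.31666946411133), 2.8648667335510254) [135   8 129]
  return _methods._mean(a, axis=axis, dtype=dtype,
  ret = ret.dtype.type(ret / rcount)
```

Request:
step_arm:
  steps:
    - {"dz": -0.5,"wz": 0.1304}
    - {"dz": -0.5,"wz": 0.1304}
    - {"dz": -0.5,"wz": 0.1304}
    - {"dz": -0.5,"wz": 0.1304}
    - {"dz": -0.5,"wz": 0.1304}

```text
$.steps[0]: bad value
```

Request:
step_arm:
  steps:
    - {"dz": -0.5,"wz": 0.1304}
    - {"dz": -0.5,"wz": 0.1304}
    - {"dz": -0.5,"wz": 0.1304}
    - {"dz": -0.5,"wz": 0.1304}
    - {"dz": -0.5,"wz": 0.1304}

```text
$.steps[0]: bad value
```

Request:
step_arm:
  steps:
    - {"dx": -3.2,"dy": 3.0}
    - {"dx": -3.2,"dy": 3.0}
    - {"dx": -3.2,"dy": 3.0}
    - {"dx": -3.2,"dy": 3.0}
    - {"dx": -3.2,"dy": 3.0}

```text
$.steps[0]: bad value
```

Request:
step_arm:
  steps:
    - {"dx": -3.2,"dy": 3.0}
    - {"dx": -3.2,"dy": 3.0}
    - {"dx": -3.2,"dy": 3.0}
    - {"dx": 0}
    - {"dx": 0}

```text
$.steps[0]: bad value
```

```bash
python3 - <<'E'
from h import *
s=sense(); print(s['ee_pos'],s['tool_rot'],s['force'],s['joints'])
c,i,d=snap('wrist'); cv2.imwrite('pics/w0.png',i); print(-c[1].T@c[2],c[1][2],c[0])
n='scene';c,i,d=snap(n); n='side';c,i,d=snap(n)
E
```

```text
[0.13830771 0.50620779 0.25255743] [-1.79918394e+02 -7.09066473e-03  1.64712849e+02] [ 0.54411652  0.06869999 -0.08814778] [ 7.06855480e+01  3.02465855e+00  8.03060247e+01  1.35117037e-03
  9.67512194e+01 -4.02714823e+00]
[0.06978363 0.52505649 0.37231625] [ 0.27026566 -0.07524819 -0.95984071] {'fx': 273.6977672677323, 'fy': 273.6977672677323, 'cx': 256.19845475184655, 'cy': 193.3670927428913, 'k1': -0.01103732080763674, 'rvec': array([-2.30834938, -1.76237927, -0.250659  ]), 'tvec': array([-0.52436274, -0.03637027,  0.37801373])}
```

View pics/w0.png

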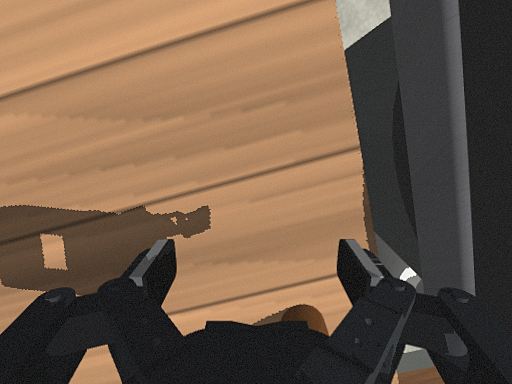

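The rows were refused because all six keys are needed. The picture showed only the start position, with bare shelf and the fingers.

Request:
step_arm:
  steps:
    - {"dx": 0,"dy": 0,"dz": -0.5,"wx": 0,"wy": 0,"wz": 0.1304}
    - {"dx": 0,"dy": 0,"dz": -0.5,"wx": 0,"wy": 0,"wz": 0.1304}
    - {"dx": 0,"dy": 0,"dz": -0.5,"wx": 0,"wy": 0,"wz": 0.1304}
    - {"dx": 0,"dy": 0,"dz": -0.5,"wx": 0,"wy": 0,"wz": 0.1304}
    - {"dx": 0,"dy": 0,"dz": -0.5,"wx": 0,"wy": 0,"wz": 0.1304}

```text
t: 0.75
ee_pos: [0.1384, 0.5064, 0.2784]
tool_rot: [-180.0, 0.0, 127.1]
force: [0.1, 0.3, 0.5]
width: 0.0858
grasp_force: 0.0
```

Request:
step_arm:
  steps:
    - {"dx": 0,"dy": 0,"dz": -0.5,"wx": 0,"wy": 0,"wz": 0.1304}
    - {"dx": 0,"dy": 0,"dz": -0.5,"wx": 0,"wy": 0,"wz": 0.1304}
    - {"dx": 0,"dy": 0,"dz": -0.5,"wx": 0,"wy": 0,"wz": 0.1304}
    - {"dx": 0,"dy": 0,"dz": -0.5,"wx": 0,"wy": 0,"wz": 0.1304}
    - {"dx": 0,"dy": 0,"dz": -0.5,"wx": 0,"wy": 0,"wz": 0.1304}

```text
t: 1.25
ee_pos: [0.1384, 0.5064, 0.3034]
tool_rot: [-180.0, 0.0, 89.7]
force: [0.1, 0.1, -0.4]
width: 0.0856
grasp_force: 0.0
```

Request:
step_arm:
  steps:
    - {"dx": -3.2,"dy": 3.0,"dz": 0,"wx": 0,"wy": 0,"wz": 0}
    - {"dx": -3.2,"dy": 3.0,"dz": 0,"wx": 0,"wy": 0,"wz": 0}
    - {"dx": -3.2,"dy": 3.0,"dz": 0,"wx": 0,"wy": 0,"wz": 0}
    - {"dx": -3.2,"dy": 3.0,"dz": 0,"wx": 0,"wy": 0,"wz": 0}
    - {"dx": -3.2,"dy": 3.0,"dz": 0,"wx": 0,"wy": 0,"wz": 0}

```text
t: 1.75
ee_pos: [0.2892, 0.345, 0.3033]
tool_rot: [180.0, -0.0, 90.0]
force: [1.1, 1.3, 1.1]
width: 0.0852
grasp_force: 0.0
```

Request:
step_arm:
  steps:
    - {"dx": -3.2,"dy": 3.0,"dz": 0,"wx": 0,"wy": 0,"wz": 0}
    - {"dx": -3.2,"dy": 3.0,"dz": 0,"wx": 0,"wy": 0,"wz": 0}
    - {"dx": -3.2,"dy": 3.0,"dz": 0,"wx": 0,"wy": 0,"wz": 0}
    - {"dx": 0,"dy": 0,"dz": 0,"wx": 0,"wy": 0,"wz": 0}
    - {"dx": 0,"dy": 0,"dz": 0,"wx": 0,"wy": 0,"wz": 0}

```text
t: 2.25
ee_pos: [0.3788, 0.2499, 0.3031]
tool_rot: [-180.0, -0.0, 89.9]
force: [-0.2, -0.0, 1.3]
width: 0.0854
grasp_force: 0.0
```

```bash
python3 - <<'E'
from h import *
s=sense(); print(s['t'],s['ee_pos'],s['tool_rot'],s['force'],s['joints'])
c,i,d=snap('wrist'); cv2.imwrite('pics/w1.png',i); print(-c[1].T@c[2],c[1][2])
E
```

```text
2.25 [0.37876402 0.24985006 0.30312796] [-1.79970678e+02 -5.30077634e-03  8.98701023e+01] [-0.2048078  -0.00937465  1.2819357 ] [ 2.87353354e+01 -8.98581632e+00  8.61654829e+01  1.92797740e-02
  1.02843453e+02  2.88695136e+01]
[0.37922066 0.32105843 0.42290415] [-0.00123909 -0.2805818  -0.95982932]
```

View pics/w1.png

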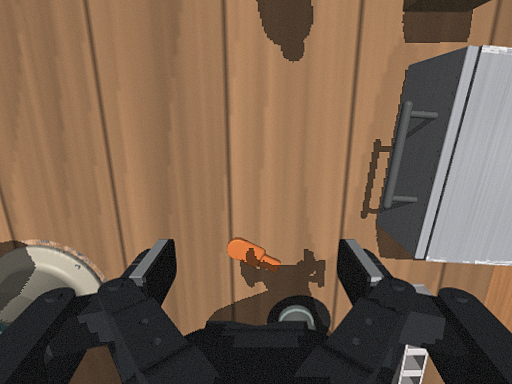

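The wrist view shows the handle bar from about (408,104) to (389,206) and the cabinet top's front edge near (470,48)–(428,258). The jar is at (297,316) and the near caddy end at (412,360).

```bash
python3 - <<'E'
from h import *
z=np.load('last_wrist.npz'); c=cam('wrist'); P=cloud(c,z['d'])
print('depth pts bar',P[120,405].round(4),P[150,400].round(4),P[190,393].round(4))
q=P.reshape(-1,3); q=q[(q[:,2]>.085)&(q[:,2]<.108)&(q[:,0]>.5)&(q[:,0]<.575)&(q[:,1]>.15)&(q[:,1]<.4)]
r=cv2.minAreaRect((q[:,:2]*1000).astype(np.float32)); print(len(q),r)
f=cv2.fitLine((q[:,:2]*1000).astype(np.float32),cv2.DIST_HUBER,0,.01,.01).ravel(); print(f, np.degrees(np.arctan2(f[1],f[0])))
q=P.reshape(-1,3); q=q[(q[:,2]>.12)&(q[:,2]<.13)]; print('top',cv2.minAreaRect((q[:,:2]*1000).astype(np.float32)),q.min(0),q.max(0))
for u,v in((470,48),(428,258),(478,48)): print(onplane(c,u,v,.122))
E
```

```text
depth pts bar [0.549  0.3148 0.0994] [0.5485 0.2804 0.0988] [0.5463 0.2317 0.1001]
1456 ((555.8439331054688, 243.38510131835938), (38.19512939453125, 186.6844482421875), 0.03714102879166603)
[1.9159889e-02 9.9981642e-01 5.4711780e+02 2.7884171e+02] 88.902145
top ((346.9604797363281, 222.9383544921875), (668.8821411132812, 258.7318420410156), 8.003135681152344) [0.03257578 0.04945859 0.12000049] [0.69583568 0.38836741 0.12956373]
[0.59228083 0.38521047 0.122     ]
[0.59082906 0.15045193 0.122     ]
[0.60038318 0.38527667 0.122     ]
```

Request:
step_arm:
  steps:
    - {"dx": 0.5,"dy": 4.2,"dz": 0,"wx": 0,"wy": 0,"wz": 0}
    - {"dx": 0.5,"dy": 4.2,"dz": 0,"wx": 0,"wy": 0,"wz": 0}
    - {"dx": 0.5,"dy": 4.2,"dz": 0,"wx": 0,"wy": 0,"wz": 0}
    - {"dx": 0.5,"dy": 4.2,"dz": 0,"wx": 0,"wy": 0,"wz": 0}
    - {"dx": 0,"dy": 0,"dz": 3.5,"wx": 0,"wy": 0,"wz": 0}
  fingers: 0.33
  force: 40

```text
t: 2.8
ee_pos: [0.5513, 0.2729, 0.2712]
tool_rot: [179.5, -0.2, 90.0]
force: [-0.2, 0.1, 0.0]
width: 0.0278
grasp_force: 0.0
```

Request:
step_arm:
  steps:
    - {"dx": 0,"dy": 0,"dz": 4.5,"wx": 0,"wy": 0,"wz": 0}
    - {"dx": 0,"dy": 0,"dz": 4.5,"wx": 0,"wy": 0,"wz": 0}
    - {"dx": 0,"dy": 0,"dz": 3.5,"wx": 0,"wy": 0,"wz": 0}
    - {"dx": 0,"dy": 0,"dz": 0,"wx": 0,"wy": 0,"wz": 0}
    - {"dx": 0,"dy": 0,"dz": 0,"wx": 0,"wy": 0,"wz": 0}

```text
t: 3.3
ee_pos: [0.546, 0.2717, 0.1443]
tool_rot: [180.0, -0.0, 90.1]
force: [0.7, -0.1, 0.5]
width: 0.0282
grasp_force: 0.0
```

```bash
python3 - <<'E'
from h import *
s=sense(); print(s['t'],s['ee_pos'],s['tool_rot'],s['force'],s['width'])
c,i,d=snap('wrist'); cv2.imwrite('pics/w2.png',i)
E
```

```text
3.3 [0.54599885 0.27168437 0.1443053 ] [ 1.79989507e+02 -1.56826406e-02  9.00990730e+01] [ 0.70215653 -0.06421677  0.54702307] 0.028179042656269058
```

View pics/w2.png

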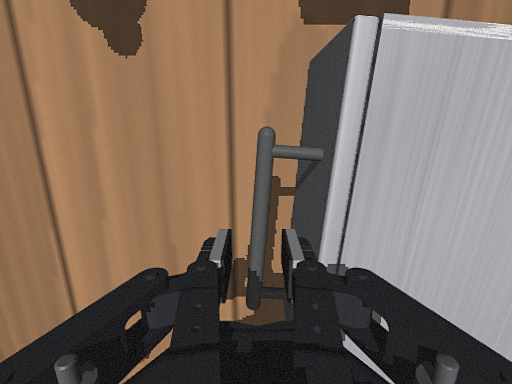

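The bar, at about (256,265), lies midway between the fingers (228 and 288). I'll go down, grip and pull.

Request:
step_arm:
  steps:
    - {"dx": 0,"dy": 0,"dz": 2.3,"wx": 0,"wy": 0,"wz": 0}
    - {"dx": 0,"dy": 0,"dz": 2.3,"wx": 0,"wy": 0,"wz": 0}
    - {"dx": 0,"dy": 0,"dz": 0,"wx": 0,"wy": 0,"wz": 0}

```text
t: 3.65
ee_pos: [0.5485, 0.2718, 0.1022]
tool_rot: [179.5, -0.2, 90.0]
force: [-0.4, -0.5, 2.4]
width: 0.0284
grasp_force: 0.7
```

Request:
step_arm:
  steps:
    - {"dx": 0,"dy": 0,"dz": 0,"wx": 0,"wy": 0,"wz": 0}
    - {"dx": 0,"dy": 0,"dz": 0,"wx": 0,"wy": 0,"wz": 0}
    - {"dx": 0,"dy": 0,"dz": 0,"wx": 0,"wy": 0,"wz": 0}
    - {"dx": 0,"dy": 0,"dz": 0,"wx": 0,"wy": 0,"wz": 0}
  fingers: 0

```text
t: 4.05
ee_pos: [0.5479, 0.2715, 0.1011]
tool_rot: [179.7, -0.2, 90.0]
force: [-1.1, 0.1, 6.8]
width: 0.0099
grasp_force: 38.7
```

Request:
step_arm:
  steps:
    - {"dx": 0.1,"dy": -2,"dz": 0,"wx": 0,"wy": 0,"wz": 0}
    - {"dx": 0.1,"dy": -2,"dz": 0,"wx": 0,"wy": 0,"wz": 0}
    - {"dx": 0,"dy": 0,"dz": 0,"wx": 0,"wy": 0,"wz": 0}

```text
t: 4.35
ee_pos: [0.5062, 0.2744, 0.1011]
tool_rot: [179.8, -0.2, 90.0]
force: [-1.1, 2.9, 7.2]
width: 0.0095
grasp_force: 40.6
```

Request:
step_arm:
  steps:
    - {"dx": 0.1,"dy": -2.5,"dz": 0,"wx": 0,"wy": 0,"wz": 0}
    - {"dx": 0.1,"dy": -2.5,"dz": 0,"wx": 0,"wy": 0,"wz": 0}
    - {"dx": 0.1,"dy": -2.5,"dz": 0,"wx": 0,"wy": 0,"wz": 0}
    - {"dx": 0.1,"dy": -2.3,"dz": 0,"wx": 0,"wy": 0,"wz": 0}
    - {"dx": 0,"dy": 0,"dz": 0,"wx": 0,"wy": 0,"wz": 0}

```text
t: 4.85
ee_pos: [0.4087, 0.281, 0.1011]
tool_rot: [179.6, -0.7, 90.1]
force: [-0.1, 17.2, 0.2]
width: 0.0098
grasp_force: 42.1
```

Request:
step_arm:
  steps:
    - {"dx": 0,"dy": 0,"dz": 0,"wx": 0,"wy": 0,"wz": 0}
    - {"dx": 0,"dy": 0,"dz": 0,"wx": 0,"wy": 0,"wz": 0}
    - {"dx": 0,"dy": 0,"dz": 0,"wx": 0,"wy": 0,"wz": 0}
  fingers: 0.35

```text
t: 5.15
ee_pos: [0.4095, 0.2774, 0.0992]
tool_rot: [179.8, -0.1, 90.0]
force: [-0.5, 3.7, 6.8]
width: 0.0298
grasp_force: 3.1
```

Request:
step_arm:
  steps:
    - {"dx": 0,"dy": 0,"dz": -4,"wx": 0,"wy": 0,"wz": 0}
    - {"dx": 0,"dy": 0,"dz": -4.5,"wx": 0,"wy": 0,"wz": 0}
    - {"dx": 0,"dy": 0,"dz": -4.5,"wx": 0,"wy": 0,"wz": 0}
    - {"dx": 0,"dy": 0,"dz": -4.5,"wx": 0,"wy": 0,"wz": 0}
    - {"dx": 0,"dy": 0,"dz": 0,"wx": 0,"wy": 0,"wz": 0}

```text
t: 5.65
ee_pos: [0.4103, 0.2769, 0.2799]
tool_rot: [179.4, -0.3, 89.9]
force: [0.3, 0.1, 0.7]
width: 0.0297
grasp_force: 0.0
```

```bash
python3 - <<'E'
from h import *
s=sense(); print(s['t'],s['ee_pos'],s['tool_rot'],s['force'],s['width'])
c,i,d=snap('wrist'); cv2.imwrite('pics/w3.png',i); snap('side'); snap('scene')
E
```

```text
5.65 [0.41030712 0.27691076 0.27989571] [179.37352259  -0.31951276  89.94965998] [0.26247262 0.06113916 0.72915352] 0.029684785059830958
```

View pics/w3.png

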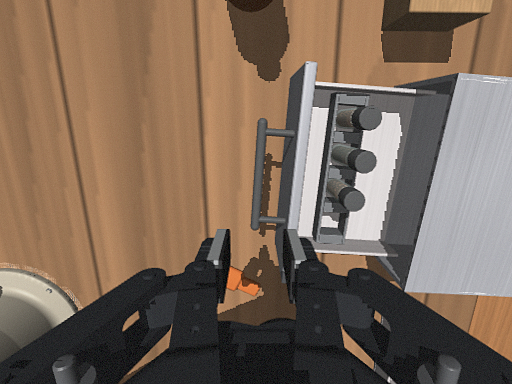

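The drawer is open, with three cap tops at about (367,118), (360,160) and (349,197) and the cell nearest the fingers empty. I'll measure the caps, then look over the caddy.

```bash
python3 - <<'E'
from h import *
z=np.load('last_wrist.npz'); c=cam('wrist'); P=cloud(c,z['d'])
for u,v in((367,118),(360,160),(349,197)):
    print(P[v,u].round(4), onplane(c,u,v,.102).round(4),end=' ')
    a=P[v,u]; m=(abs(P[...,2]-.102)<.007)&(np.hypot(P[...,0]-a[0],P[...,1]-a[1])<.022)
    vv,uu=np.nonzero(m); q=onplane(c,uu,vv,.102)[:,:2]; print(len(q),cv2.minEnclosingCircle((q*1000).astype(np.float32)),(q.min(0)+q.max(0))/2)
# drawer front top edge
m=(abs(P[...,2]-.122)<.006)&(P[...,0]<.47)&(P[...,0]>.40)&(P[...,1]>.13)
q=P[m]; print(len(q),cv2.minAreaRect((q[:,:2]*1000).astype(np.float32)))
E
```

```text
[0.5259 0.3425 0.0914] [0.5218 0.3427 0.102 ] Traceback (most recent call last):
  File "<stdin>", line 6, in <module>
    return umr_minimum(a, axis, None, out, keepdims, initial, where)
ValueError: zero-size array to reduction operation minimum which has no identity
```

Request:
step_arm:
  steps:
    - {"dx": -4,"dy": 2,"dz": -0.5,"wx": 0,"wy": 0,"wz": 0}
    - {"dx": -4,"dy": 2,"dz": -0.5,"wx": 0,"wy": 0,"wz": 0}
    - {"dx": -4,"dy": 2,"dz": -0.5,"wx": 0,"wy": 0,"wz": 0}
    - {"dx": -4,"dy": 2,"dz": -0.5,"wx": 0,"wy": 0,"wz": 0}
    - {"dx": -4,"dy": 2,"dz": -0.5,"wx": 0,"wy": 0,"wz": 0}

```text
t: 6.3
ee_pos: [0.5085, 0.0745, 0.2954]
tool_rot: [-179.8, 0.0, 90.0]
force: [0.7, 0.9, -0.4]
width: 0.0296
grasp_force: 0.0
```

Request:
step_arm:
  steps:
    - {"dx": -4,"dy": 1,"dz": 0,"wx": 0,"wy": 0,"wz": 0}
    - {"dx": -4,"dy": 1,"dz": 0,"wx": 0,"wy": 0,"wz": 0}
    - {"dx": -4,"dy": 0,"dz": 0,"wx": 0,"wy": 0,"wz": 0}
    - {"dx": -4,"dy": 0,"dz": 0,"wx": 0,"wy": 0,"wz": 0}
    - {"dx": -4,"dy": 0,"dz": 0,"wx": 0,"wy": 0,"wz": 0}

```text
t: 6.8
ee_pos: [0.5277, -0.1253, 0.295]
tool_rot: [-179.8, -0.1, 90.0]
force: [0.5, 1.0, 1.4]
width: 0.0298
grasp_force: 0.0
```

Request:
step_arm:
  steps:
    - {"dx": -3,"dy": 0,"dz": 0,"wx": 0,"wy": 0,"wz": 0}
    - {"dx": -3,"dy": 0,"dz": 0,"wx": 0,"wy": 0,"wz": 0}
    - {"dx": 0,"dy": 0,"dz": 0,"wx": 0,"wy": 0,"wz": 0}
    - {"dx": 0,"dy": 0,"dz": 0,"wx": 0,"wy": 0,"wz": 0}

```text
t: 7.2
ee_pos: [0.528, -0.1838, 0.2953]
tool_rot: [-179.8, -0.1, 89.9]
force: [1.1, -0.0, -1.0]
width: 0.0299
grasp_force: 0.0
```

```bash
python3 - <<'E'
from h import *
s=sense(); print(s['t'],s['ee_pos'],s['tool_rot'],s['force'],s['width'])
c,i,d=snap('wrist'); cv2.imwrite('pics/w4.png',i); snap('side'); snap('scene')
E
```

```text
7.2 [ 0.52795087 -0.18380492  0.29530469] [-1.79815523e+02 -9.36431850e-02  8.99189243e+01] [ 1.11732066 -0.04489167 -1.04724624] 0.029885742285681822
```

View pics/w4.png

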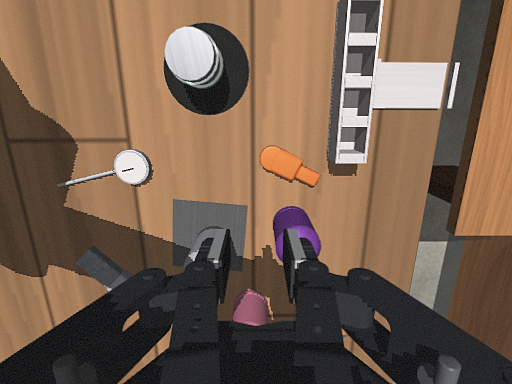

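This view shows the jar lid at about (194,55) on the round mat (206,68), the square mat's corners near (173,199) and (248,205), and the caddy's near end at (335–367,160). The thermometer, tong tip, purple and pink shakers are also in it.

```bash
python3 - <<'E'
from h import *
z=np.load('last_wrist.npz'); c=cam('wrist'); i=z['i']; P=cloud(c,z['d'])
hsv=cv2.cvtColor(i,cv2.COLOR_BGR2HSV)
def sh(n,u,v,zz): print(n,onplane(c,u,v,zz).round(4),'depth',P[int(v),int(u)].round(4))
sh('lid',194,55,.072)
g=cv2.cvtColor(i,cv2.COLOR_BGR2GRAY)
# round mat: dark
def comp(m,u,v):
    l,lab=cv2.connectedComponents(m.astype(np.uint8)); return lab==lab[v,u]
m=comp(g<60,225,95)&(np.arange(512)[None]<260)&(np.arange(384)[:,None]<120); vv,uu=np.nonzero(m); q=onplane(c,uu,vv,0.)[:,:2]*1000
print('rmat',len(q),cv2.minEnclosingCircle(q.astype(np.float32)),q.min(0),q.max(0))
# lid
m=comp((g>150)&(hsv[...,1]<50),190,50); vv,uu=np.nonzero(m); print('lid',m.sum(),uu.min(),uu.max(),vv.min(),vv.max()); q=onplane(c,uu,vv,.072)[:,:2]*1000; print(cv2.minEnclosingCircle(q.astype(np.float32)))
# square mat
m=comp((hsv[...,1]<60)&(g<115)&(g>60),210,215); m[275:]=0; vv,uu=np.nonzero(m); q=onplane(c,uu,vv,0.)[:,:2]*1000; print('smat',len(q),q.min(0),q.max(0),cv2.minAreaRect(q.astype(np.float32)))
# caddy
m=comp((hsv[...,1]<45)&(g>165),350,160); m[:,372:]=0; vv,uu=np.nonzero(m); q=onplane(c,uu,vv,.05)[:,:2]*1000; print('cad',len(q),uu.min(),uu.max(),vv.max(),q.min(0),q.max(0))
for v in(20,58,98,138,157): 
    r=g[v,325:385]; print(v,' '.join(map(str,r[::2])))
print([ (v,int(g[v,357])) for v in range(0,170,2)])
cv2.imwrite('pics/c4.png',cv2.resize(i[0:180,310:400],None,fx=3.3,fy=3.3,interpolation=cv2.INTER_CUBIC))
E
```

```text
lid [ 0.4569 -0.0468  0.072 ] depth [ 0.457  -0.0469  0.0724]
rmat 3434 ((457.54339599609375, -53.09344482421875), 59.60384750366211) [ 398.18536489 -112.0238202 ] [516.65623613   6.06863796]
lid 2250 164 218 26 84
((453.59844970703125, -46.98412322998047), 31.305343627929688)
smat 2822 [ 389.26467983 -373.16288585] [ 513.59908762 -242.47945293] ((449.0532531738281, -312.1460266113281), (129.7873077392578, 118.78995513916016), 85.0196304321289)
cad 2143 335 371 163 [ 634.4853114  -175.39709546] [676.8832165  16.0448396]
20 144 143 137 139 145 133 68 79 72 82 44 255 199 106 113 111 117 108 112 119 103 59 55 83 78 80 64 250 227 143
58 138 137 138 141 110 88 81 80 76 116 249 99 109 112 113 113 112 111 118 55 69 57 78 81 58 252 201 176 151 128
98 137 138 148 99 75 81 76 62 231 182 110 109 114 110 113 108 111 64 63 76 77 81 49 231 206 224 223 223 225 224
138 134 124 70 73 80 68 176 221 92 107 114 109 114 112 116 60 69 73 78 80 51 238 156 136 134 105 88 104 120 119
157 141 95 79 81 75 102 241 185 224 227 223 228 226 227 223 227 229 225 227 185 233 146 138 127 103 85 104 119 122 120
[(0, 10
[... 232 characters left out ...]
6), (46, 39), (48, 62), (50, 65), (52, 58), (54, 118), (56, 113), (58, 112), (60, 112), (62, 111), (64, 109), (66, 109), (68, 111), (70, 112), (72, 95), (74, 241), (76, 214), (78, 229), (80, 230), (82, 228), (84, 225), (86, 241), (88, 78), (90, 70), (92, 115), (94, 110), (96, 114), (98, 111), (100, 115), (102, 105), (104, 100), (106, 91), (108, 193), (110, 179), (112, 143), (114, 110), (116, 249), (118, 229), (120, 226), (122, 220), (124, 223), (126, 255), (128, 51), (130, 60), (132, 62), (134, 61), (136, 53), (138, 69), (140, 76), (142, 81), (144, 76), (146, 70), (148, 80), (150, 71), (152, 143), (154, 237), (156, 227), (158, 226), (160, 225), (162, 234), (164, 102), (166, 110), (168, 109)]
```

View pics/c4.png

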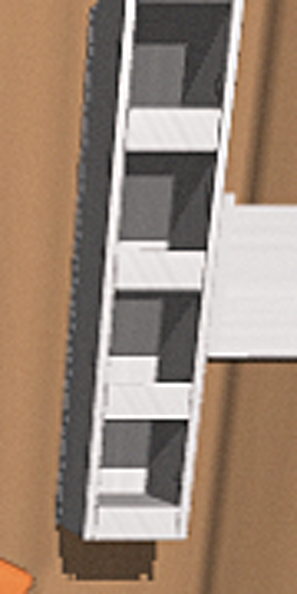

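The crop shows the caddy's dividers and end wall clearly, so I'll cast their centres and outer edges at z = 50 mm.

```bash
cat > /tmp/a.py <<'E'
from h import *
c=cam('wrist')
for n,v,l,r in(('sep1',39,120,232),('sep2',82,109,211),('sep3',121.5,98,201),('end',158.5,85,187)):
    a=onplane(c,310+l/3.3,v,.05); b=onplane(c,310+r/3.3,v,.05); m=(a+b)/2; print(n,a[:2].round(4),b[:2].round(4),'mid',m[:2].round(4),np.hypot(*(b-a)[:2]).round(4))
E
python3 /tmp/a.py
```

```text
sep1 [ 0.6366 -0.0248] [ 0.6775 -0.0246] mid [ 0.657  -0.0247] 0.0409
sep2 [ 0.6367 -0.0732] [ 0.6755 -0.073 ] mid [ 0.6561 -0.0731] 0.0387
sep3 [ 0.6366 -0.121 ] [ 0.6772 -0.1209] mid [ 0.6569 -0.121 ] 0.0406
end [ 0.6354 -0.1693] [ 0.6771 -0.1692] mid [ 0.6563 -0.1692] 0.0417
```

Request:
step_arm:
  steps:
    - {"dx": 4.8,"dy": 0,"dz": 0,"wx": 0,"wy": 0,"wz": 0}
    - {"dx": 4.8,"dy": 0,"dz": 0,"wx": 0,"wy": 0,"wz": 0}
    - {"dx": 4.8,"dy": 0,"dz": 0,"wx": 0,"wy": 0,"wz": 0}
    - {"dx": 4.8,"dy": 0,"dz": 0,"wx": 0,"wy": 0,"wz": 0}
    - {"dx": 4.8,"dy": 0,"dz": 0,"wx": 0,"wy": 0,"wz": 0}
  fingers: 0.55

```text
t: 7.85
ee_pos: [0.5277, 0.0593, 0.2974]
tool_rot: [180.0, -0.0, 90.1]
force: [0.7, 0.7, 0.6]
width: 0.0471
grasp_force: 0.0
```

Request:
step_arm:
  steps:
    - {"dx": 4.8,"dy": -0.2,"dz": 0,"wx": 0,"wy": 0,"wz": 0}
    - {"dx": 4.8,"dy": -0.2,"dz": 0,"wx": 0,"wy": 0,"wz": 0}
    - {"dx": 4.8,"dy": -0.2,"dz": 0,"wx": 0,"wy": 0,"wz": 0}
    - {"dx": 0,"dy": 0,"dz": 0,"wx": 0,"wy": 0,"wz": 0}
    - {"dx": 0,"dy": 0,"dz": 0,"wx": 0,"wy": 0,"wz": 0}

```text
t: 8.35
ee_pos: [0.5217, 0.202, 0.2971]
tool_rot: [-180.0, 0.0, 90.2]
force: [0.4, -0.7, 0.4]
width: 0.0469
grasp_force: 0.0
```

```bash
python3 - <<'E'
from h import *
s=sense(); print(s['t'],s['ee_pos'],s['tool_rot'],s['joint_vel'].max())
c,i,d=snap('wrist'); P=cloud(c,d)
w=i[60:260,180:380]; cv2.imwrite('pics/w5.png',cv2.resize(w,None,fx=3,fy=3,interpolation=cv2.INTER_CUBIC))
for y in(.343,.295,.247):
    u,v=proj(c,(.52,y,.102)); print('exp',u,v,P[int(v),int(u)])
E
```

```text
8.35 [0.52165214 0.202012   0.29707467] [-1.79979596e+02  2.07346652e-02  9.01965221e+01] 0.48593463272489656
exp 254.94608224745178 43.33468210675298 [0.51829534 0.36228872 0.01667742]
exp 254.8493697491268 92.43964518702143 [0.51907723 0.29546506 0.10172718]
exp 254.76169055485101 137.45709297531448 [0.51914236 0.24755275 0.10257464]
```

View pics/w5.png

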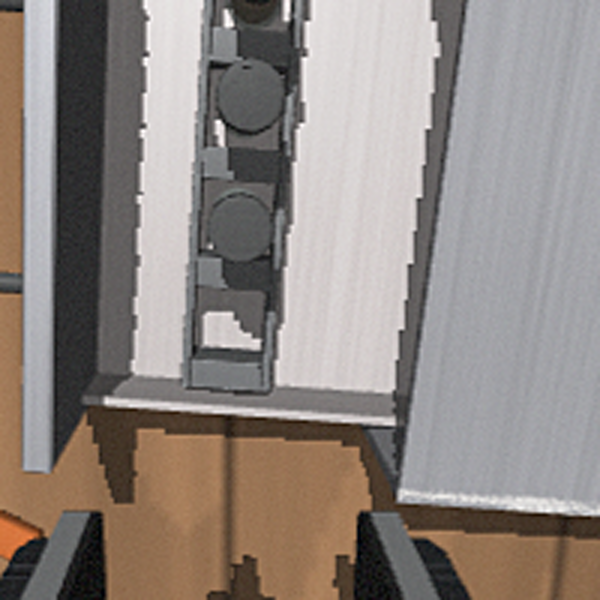

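The enlarged crop shows two cap tops centred at crop (250,97) and (241,226), i.e. picture (263.3,92.3) and (260.3,135.3). The third starts at the top edge.

```bash
python3 - <<'E'
from h import *
c=cam('wrist'); z=np.load('last_wrist.npz'); P=cloud(c,z['d'])
a=onplane(c,263.3,92.3,.102); b=onplane(c,260.3,135.3,.102); print(a,b,a-b,2*a-b,proj(c,2*a-b))
for p in (a,b,2*a-b):
    m=(abs(P[...,2]-.102)<.005)&(np.hypot(P[...,0]-p[0],P[...,1]-p[1])<.02); q=P[m]; print(len(q), cv2.minEnclosingCircle((q[:,:2]*1000).astype(np.float32)))
E
```

```text
[0.52973854 0.29397619 0.102     ] [0.52673835 0.24820459 0.102     ] [0.00300019 0.04577161 0.        ] [0.53273873 0.3397478  0.102     ] (np.float64(266.5590191779402), np.float64(45.586935639207326))
460 ((529.797607421875, 295.10162353515625), 12.902876853942871)
400 ((526.2633666992188, 247.21600341796875), 12.74388599395752)
520 ((533.0519409179688, 342.1307678222656), 12.960396766662598)
```

Request:
step_arm:
  steps:
    - {"dx": 4.5,"dy": 0.5,"dz": 1,"wx": 0,"wy": 0,"wz": 0}
    - {"dx": 0,"dy": 0,"dz": 4.5,"wx": 0,"wy": 0,"wz": 0}
    - {"dx": 0,"dy": 0,"dz": 4.5,"wx": 0,"wy": 0,"wz": 0}
    - {"dx": 0,"dy": 0,"dz": 4.5,"wx": 0,"wy": 0,"wz": 0}
    - {"dx": 0,"dy": 0,"dz": 0,"wx": 0,"wy": 0,"wz": 0}
  force: 30

```text
t: 8.9
ee_pos: [0.5244, 0.2429, 0.1452]
tool_rot: [-179.3, 0.3, 89.9]
force: [-0.4, -0.3, -0.3]
width: 0.0471
grasp_force: 0.0
```

Request:
step_arm:
  steps:
    - {"dx": 0,"dy": 0,"dz": 2.2,"wx": 0,"wy": 0,"wz": 0}
    - {"dx": 0,"dy": 0,"dz": 2.2,"wx": 0,"wy": 0,"wz": 0}
    - {"dx": 0,"dy": 0,"dz": 2.2,"wx": 0,"wy": 0,"wz": 0}
    - {"dx": 0,"dy": 0,"dz": 0,"wx": 0,"wy": 0,"wz": 0}
    - {"dx": 0,"dy": 0,"dz": 0,"wx": 0,"wy": 0,"wz": 0}

```text
t: 9.4
ee_pos: [0.5286, 0.2452, 0.0889]
tool_rot: [179.9, -0.1, 89.9]
force: [0.6, 0.7, 0.5]
width: 0.0471
grasp_force: 0.0
```

Request:
step_arm:
  steps:
    - {"dx": 0,"dy": 0,"dz": 0,"wx": 0,"wy": 0,"wz": 0}
    - {"dx": 0,"dy": 0,"dz": 0,"wx": 0,"wy": 0,"wz": 0}
    - {"dx": 0,"dy": 0,"dz": 0,"wx": 0,"wy": 0,"wz": 0}
    - {"dx": 0,"dy": 0,"dz": 0,"wx": 0,"wy": 0,"wz": 0}
  fingers: 0

```text
t: 9.8
ee_pos: [0.5285, 0.2458, 0.0887]
tool_rot: [179.8, -0.1, 90.0]
force: [-0.4, -1.1, 6.3]
width: 0.0253
grasp_force: 30.4
```

Request:
step_arm:
  steps:
    - {"dx": 0,"dy": 0,"dz": -4,"wx": 0,"wy": 0,"wz": 0}
    - {"dx": 0,"dy": 0,"dz": -4,"wx": 0,"wy": 0,"wz": 0}
    - {"dx": 0,"dy": 0,"dz": -4,"wx": 0,"wy": 0,"wz": 0}
    - {"dx": 0,"dy": 0,"dz": -4,"wx": 0,"wy": 0,"wz": 0}
    - {"dx": -4,"dy": 2,"dz": 0,"wx": 0,"wy": 0,"wz": 0}

```text
t: 10.3
ee_pos: [0.5479, 0.2092, 0.2547]
tool_rot: [179.3, -0.3, 90.4]
force: [1.3, 1.0, -0.9]
width: 0.0249
grasp_force: 29.8
```

Request:
step_arm:
  steps:
    - {"dx": -4,"dy": 2,"dz": 0,"wx": 0,"wy": 0,"wz": 0}
    - {"dx": -4,"dy": 2,"dz": 0,"wx": 0,"wy": 0,"wz": 0}
    - {"dx": -4,"dy": 2,"dz": 0,"wx": 0,"wy": 0,"wz": 0}
    - {"dx": -4,"dy": 2,"dz": 0,"wx": 0,"wy": 0,"wz": 0}
    - {"dx": -4,"dy": 2,"dz": 0,"wx": 0,"wy": 0,"wz": 0}

```text
t: 10.8
ee_pos: [0.6479, 0.0038, 0.2469]
tool_rot: [180.0, -0.0, 90.0]
force: [0.6, 0.7, -0.6]
width: 0.0253
grasp_force: 29.8
```

Request:
step_arm:
  steps:
    - {"dx": -0.8,"dy": 0.8,"dz": 3,"wx": 0,"wy": 0,"wz": 0}
    - {"dx": 0,"dy": 0,"dz": 3,"wx": 0,"wy": 0,"wz": 0}
    - {"dx": 0,"dy": 0,"dz": 2,"wx": 0,"wy": 0,"wz": 0}
    - {"dx": 0,"dy": 0,"dz": 0,"wx": 0,"wy": 0,"wz": 0}
    - {"dx": 0,"dy": 0,"dz": 0,"wx": 0,"wy": 0,"wz": 0}

```text
t: 11.3
ee_pos: [0.6556, -0.0025, 0.1673]
tool_rot: [180.0, -0.0, 90.0]
force: [-0.7, 0.3, 0.3]
width: 0.0252
grasp_force: 29.9
```

```bash
python3 - <<'E'
from h import *
s=sense(); print(s['t'],s['ee_pos'],s['tool_rot'],s['force'],s['width'])
c,i,d=snap('wrist'); cv2.imwrite('pics/w6.png',i)
for y in(-.001,-.049): print(proj(c,(.6568,y,.05)))
E
```

```text
11.3 [ 0.6555547  -0.00246674  0.16727817] [ 1.79965898e+02 -1.96015676e-03  9.00082456e+01] [-0.66585301  0.2635533   0.30925131] 0.02524268828768691
(np.float64(257.27929462311613), np.float64(193.84690121369567))
(np.float64(257.2179989561151), np.float64(242.20307694957103))
```

View pics/w6.png

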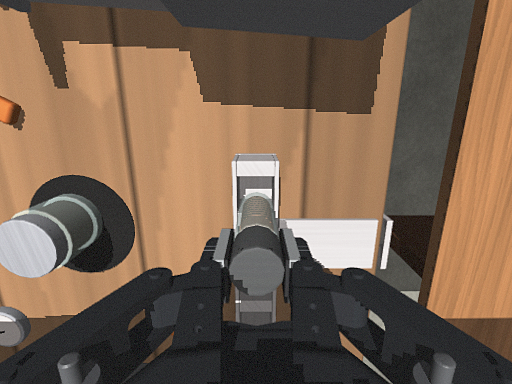

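The tube hangs above the end pocket. Its lower edge is at about (258,193), the caddy's end wall spans v 155–175, and the side walls are at u≈234–280.

```bash
python3 - <<'E'
from h import *
c=cam('wrist')
print('tube lower edge',onplane(c,258,193,.0906)); print('L/R',onplane(c,243,210,.0906),onplane(c,273,210,.0906))
for u,v in((257,155),(257,175),(234,172),(280,172)): print(onplane(c,u,v,.05))
i=cv2.imread('pics/w6.png'); cv2.imwrite('pics/c6.png',cv2.resize(i[140:300,200:320],None,fx=4,fy=3.7,interpolation=cv2.INTER_CUBIC))
E
```

```text
tube lower edge [0.65777643 0.01130237 0.0906    ]
L/R [ 0.64632096 -0.00224545  0.0906    ] [ 0.66929097 -0.00226253  0.0906    ]
[0.65722034 0.03395536 0.05      ]
[0.65723824 0.01615192 0.05      ]
[0.6368524  0.01887789 0.05      ]
[0.67762789 0.01886386 0.05      ]
```

View pics/c6.png

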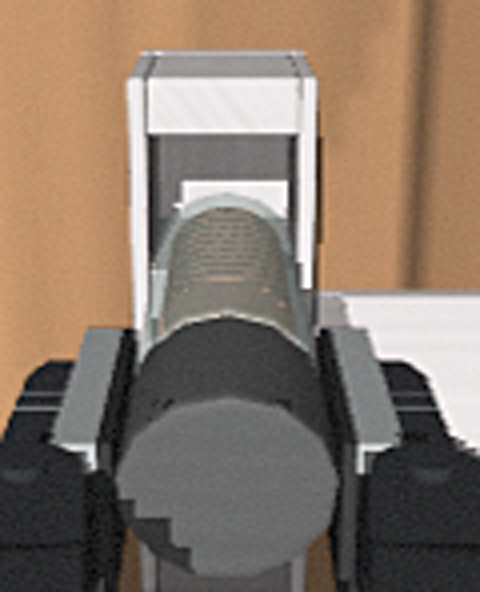

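The tube is within about 1 mm of the pocket centre, so I'll lower it.

Request:
step_arm:
  steps:
    - {"dx": 0,"dy": 0.1,"dz": 2.5,"wx": 0,"wy": 0,"wz": 0}
    - {"dx": 0,"dy": 0,"dz": 2,"wx": 0,"wy": 0,"wz": 0}
    - {"dx": 0,"dy": 0,"dz": 2,"wx": 0,"wy": 0,"wz": 0}
    - {"dx": 0,"dy": 0,"dz": 1,"wx": 0,"wy": 0,"wz": 0}
    - {"dx": 0,"dy": 0,"dz": 0,"wx": 0,"wy": 0,"wz": 0}

```text
t: 11.85
ee_pos: [0.6562, -0.0024, 0.0911]
tool_rot: [-180.0, -0.0, 90.0]
force: [0.2, 0.1, -1.7]
width: 0.0252
grasp_force: 29.9
```

Request:
step_arm:
  steps:
    - {"dx": 0,"dy": 0,"dz": 0.9,"wx": 0,"wy": 0,"wz": 0}
    - {"dx": 0,"dy": 0,"dz": 0,"wx": 0,"wy": 0,"wz": 0}
    - {"dx": 0,"dy": 0,"dz": 0,"wx": 0,"wy": 0,"wz": 0}

```text
t: 12.15
ee_pos: [0.6567, -0.0025, 0.083]
tool_rot: [179.9, -0.0, 90.0]
force: [-0.2, -0.2, -0.6]
width: 0.0253
grasp_force: 29.9
```

Request:
step_arm:
  steps:
    - {"dx": 0,"dy": 0,"dz": 0,"wx": 0,"wy": 0,"wz": 0}
    - {"dx": 0,"dy": 0,"dz": 0,"wx": 0,"wy": 0,"wz": 0}
    - {"dx": 0,"dy": 0,"dz": 0,"wx": 0,"wy": 0,"wz": 0}
    - {"dx": 0,"dy": 0,"dz": -3,"wx": 0,"wy": 0,"wz": 0}
    - {"dx": 0,"dy": 0,"dz": -4.5,"wx": 0,"wy": 0,"wz": 0}
  fingers: 0.55

```text
t: 12.65
ee_pos: [0.6548, -0.0025, 0.1546]
tool_rot: [-179.6, -0.0, 90.0]
force: [0.3, -0.1, -0.1]
width: 0.0475
grasp_force: 0.0
```

Request:
step_arm:
  steps:
    - {"dx": 0,"dy": 0,"dz": -4.5,"wx": 0,"wy": 0,"wz": 0}
    - {"dx": 4.2,"dy": -1.8,"dz": 0,"wx": 0,"wy": 0,"wz": 0}
    - {"dx": 4.2,"dy": -1.8,"dz": 0,"wx": 0,"wy": 0,"wz": 0}
    - {"dx": 4.2,"dy": -1.8,"dz": 0,"wx": 0,"wy": 0,"wz": 0}
    - {"dx": 4.2,"dy": -1.8,"dz": 0,"wx": 0,"wy": 0,"wz": 0}

```text
t: 13.15
ee_pos: [0.5835, 0.1669, 0.2027]
tool_rot: [180.0, -0.0, 90.0]
force: [0.6, 0.7, 0.7]
width: 0.0471
grasp_force: 0.0
```

Request:
step_arm:
  steps:
    - {"dx": 4.2,"dy": -1.8,"dz": 0,"wx": 0,"wy": 0,"wz": 0}
    - {"dx": 4.2,"dy": -1.8,"dz": 0,"wx": 0,"wy": 0,"wz": 0}
    - {"dx": 4.3,"dy": -1.8,"dz": 0,"wx": 0,"wy": 0,"wz": 0}
    - {"dx": 0,"dy": 0,"dz": 0,"wx": 0,"wy": 0,"wz": 0}
    - {"dx": 0,"dy": 0,"dz": 0,"wx": 0,"wy": 0,"wz": 0}

```text
t: 13.65
ee_pos: [0.5301, 0.2931, 0.2025]
tool_rot: [180.0, 0.0, 90.1]
force: [0.1, -0.5, 0.3]
width: 0.0467
grasp_force: 0.0
```

```bash
python3 - <<'E'
from h import *
s=sense(); print(s['t'],s['ee_pos'],s['tool_rot'],s['force'],s['width'])
c,i,d=snap('wrist'); P=cloud(c,d)
for p in((.53,.2945),(.533,.342)):
    m=(abs(P[...,2]-.102)<.006)&(np.hypot(P[...,0]-p[0],P[...,1]-p[1])<.02); q=P[m]; print(len(q), q.mean(0) if len(q) else 0)
c,i,d=snap('scene'); P=cloud(c,d)
for y in(-.001,-.049):
    m=(P[...,2]>.06)&(P[...,2]<.12)&(np.hypot(P[...,0]-.657,P[...,1]-y)<.02); q=P[m]; print('caddy',len(q), (q.mean(0),q[:,2].max()) if len(q) else 0)
E
```

```text
13.65 [0.53008709 0.29309141 0.20247017] [1.79973308e+02 1.10564399e-02 9.01141105e+01] [ 0.05406181 -0.53727943  0.283869  ] 0.04665941819511249
693 [0.52910457 0.29713363 0.10093529]
797 [0.532228   0.34328295 0.10104341]
caddy 78 (array([ 0.6481862 , -0.00236134,  0.08432708]), np.float64(0.10263567852047317))
caddy 0 0
```

Request:
step_arm:
  steps:
    - {"dx": 0.2,"dy": 0,"dz": 4,"wx": 0,"wy": 0,"wz": 0}
    - {"dx": 0,"dy": 0,"dz": 4,"wx": 0,"wy": 0,"wz": 0}
    - {"dx": 0,"dy": 0,"dz": 3.4,"wx": 0,"wy": 0,"wz": 0}
    - {"dx": 0,"dy": 0,"dz": 0,"wx": 0,"wy": 0,"wz": 0}
    - {"dx": 0,"dy": 0,"dz": 0,"wx": 0,"wy": 0,"wz": 0}

```text
t: 14.25
ee_pos: [0.5311, 0.2935, 0.0891]
tool_rot: [180.0, 0.0, 89.9]
force: [0.3, 0.1, 0.7]
width: 0.0467
grasp_force: 0.0
```

Request:
step_arm:
  steps:
    - {"dx": 0,"dy": 0,"dz": 0,"wx": 0,"wy": 0,"wz": 0}
    - {"dx": 0,"dy": 0,"dz": 0,"wx": 0,"wy": 0,"wz": 0}
    - {"dx": 0,"dy": 0,"dz": 0,"wx": 0,"wy": 0,"wz": 0}
    - {"dx": 0,"dy": 0,"dz": 0,"wx": 0,"wy": 0,"wz": 0}
  fingers: 0

```text
t: 14.65
ee_pos: [0.5319, 0.2948, 0.0913]
tool_rot: [179.7, -0.1, 90.0]
force: [0.4, -0.7, 6.8]
width: 0.0252
grasp_force: 30.9
```

Request:
step_arm:
  steps:
    - {"dx": 0,"dy": 0,"dz": -4,"wx": 0,"wy": 0,"wz": 0}
    - {"dx": 0,"dy": 0,"dz": -4,"wx": 0,"wy": 0,"wz": 0}
    - {"dx": 0,"dy": 0,"dz": -4,"wx": 0,"wy": 0,"wz": 0}
    - {"dx": 0,"dy": 0,"dz": -4,"wx": 0,"wy": 0,"wz": 0}
    - {"dx": -4.3,"dy": 1.6,"dz": 0,"wx": 0,"wy": 0,"wz": 0}

```text
t: 15.15
ee_pos: [0.5468, 0.2555, 0.257]
tool_rot: [179.3, -0.4, 90.4]
force: [1.5, -0.1, 0.3]
width: 0.0253
grasp_force: 30.4
```

Request:
step_arm:
  steps:
    - {"dx": -4.3,"dy": 1.6,"dz": 0,"wx": 0,"wy": 0,"wz": 0}
    - {"dx": -4.3,"dy": 1.6,"dz": 0,"wx": 0,"wy": 0,"wz": 0}
    - {"dx": -4.3,"dy": 1.6,"dz": 0,"wx": 0,"wy": 0,"wz": 0}
    - {"dx": -4.3,"dy": 1.6,"dz": 0,"wx": 0,"wy": 0,"wz": 0}
    - {"dx": -4.3,"dy": 1.6,"dz": 0,"wx": 0,"wy": 0,"wz": 0}

```text
t: 15.65
ee_pos: [0.6268, 0.0347, 0.2494]
tool_rot: [179.9, -0.0, 90.0]
force: [0.1, 0.2, -0.7]
width: 0.0253
grasp_force: 30.4
```

Request:
step_arm:
  steps:
    - {"dx": -4.3,"dy": 1.6,"dz": 0,"wx": 0,"wy": 0,"wz": 0}
    - {"dx": -4.3,"dy": 1.5,"dz": 0,"wx": 0,"wy": 0,"wz": 0}
    - {"dx": 0,"dy": 0,"dz": 2,"wx": 0,"wy": 0,"wz": 0}
    - {"dx": 0,"dy": 0,"dz": 0,"wx": 0,"wy": 0,"wz": 0}
    - {"dx": 0,"dy": 0,"dz": 0,"wx": 0,"wy": 0,"wz": 0}

```text
t: 16.15
ee_pos: [0.6572, -0.049, 0.2286]
tool_rot: [-180.0, -0.0, 90.0]
force: [0.9, -1.0, -0.2]
width: 0.0255
grasp_force: 30.4
```

```bash
python3 - <<'E'
from h import *
s=sense(); print(s['t'],s['ee_pos'],s['tool_rot'],s['force'],s['width'])
c,i,d=snap('wrist'); cv2.imwrite('pics/c7.png',cv2.resize(i[100:320,180:340],None,fx=3.5,fy=2.7,interpolation=cv2.INTER_CUBIC))
zb=s['ee_pos'][2]-.0767
print('exp tube low edge px',proj(c,(s['ee_pos'][0],s['ee_pos'][1]+.013,zb)),'pocket',proj(c,(.657,-.049,.05)))
E
```

```text
16.15 [ 0.65716659 -0.04895108  0.22857758] [-1.79966431e+02 -2.69310461e-02  9.00317620e+01] [ 0.87070286 -0.99554634 -0.24713617] 0.025501862311749487
exp tube low edge px (np.float64(255.98348018415348), np.float64(194.3850469687388)) pocket (np.float64(255.96154932181392), np.float64(179.72695252130063))
```

View pics/c7.png

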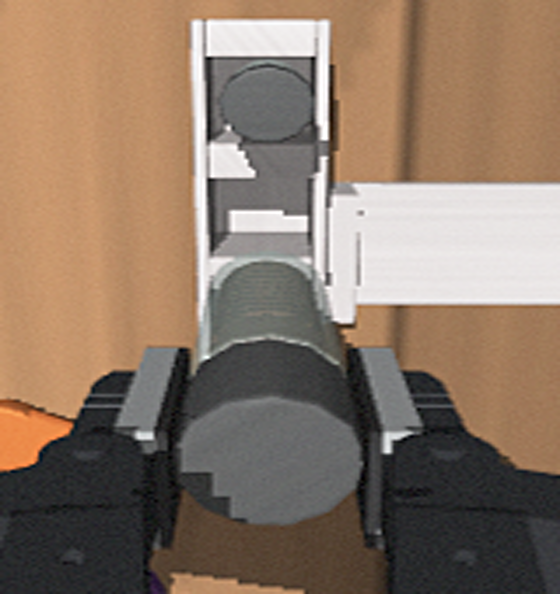

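The first tube sits in the end pocket (crop (267,100)). The second is lined up over the next pocket to within about 1 mm, so I'll lower it.

Request:
step_arm:
  steps:
    - {"dx": 0.1,"dy": 0,"dz": 4,"wx": 0,"wy": 0,"wz": 0}
    - {"dx": 0,"dy": 0,"dz": 4,"wx": 0,"wy": 0,"wz": 0}
    - {"dx": 0,"dy": 0,"dz": 2,"wx": 0,"wy": 0,"wz": 0}
    - {"dx": 0,"dy": 0,"dz": 2,"wx": 0,"wy": 0,"wz": 0}
    - {"dx": 0,"dy": 0,"dz": 1.5,"wx": 0,"wy": 0,"wz": 0}

```text
t: 16.7
ee_pos: [0.6576, -0.0475, 0.0935]
tool_rot: [179.9, 0.0, 90.1]
force: [0.0, -1.9, -0.5]
width: 0.0251
grasp_force: 30.6
```

Request:
step_arm:
  steps:
    - {"dx": 0,"dy": 0,"dz": 0.8,"wx": 0,"wy": 0,"wz": 0}
    - {"dx": 0,"dy": 0,"dz": 0,"wx": 0,"wy": 0,"wz": 0}
    - {"dx": 0,"dy": 0,"dz": 0,"wx": 0,"wy": 0,"wz": 0}

```text
t: 17.0
ee_pos: [0.6579, -0.0483, 0.0865]
tool_rot: [179.9, -0.0, 90.0]
force: [0.5, -0.3, -0.4]
width: 0.0255
grasp_force: 30.5
```

Request:
step_arm:
  steps:
    - {"dx": 0,"dy": 0,"dz": 0.2,"wx": 0,"wy": 0,"wz": 0}
    - {"dx": 0,"dy": 0,"dz": 0,"wx": 0,"wy": 0,"wz": 0}
    - {"dx": 0,"dy": 0,"dz": 0,"wx": 0,"wy": 0,"wz": 0}
    - {"dx": 0,"dy": 0,"dz": -3,"wx": 0,"wy": 0,"wz": 0}
    - {"dx": 0,"dy": 0,"dz": -4.6,"wx": 0,"wy": 0,"wz": 0}
  fingers: 0.55

```text
t: 17.5
ee_pos: [0.6557, -0.0484, 0.1564]
tool_rot: [-179.6, -0.1, 90.0]
force: [0.4, -0.6, -0.0]
width: 0.0473
grasp_force: 0.0
```

Request:
step_arm:
  steps:
    - {"dx": 0,"dy": 0,"dz": -4.6,"wx": 0,"wy": 0,"wz": 0}
    - {"dx": 4.3,"dy": -1.4,"dz": 0,"wx": 0,"wy": 0,"wz": 0}
    - {"dx": 4.3,"dy": -1.4,"dz": 0,"wx": 0,"wy": 0,"wz": 0}
    - {"dx": 4.3,"dy": -1.4,"dz": 0,"wx": 0,"wy": 0,"wz": 0}
    - {"dx": 4.3,"dy": -1.4,"dz": 0,"wx": 0,"wy": 0,"wz": 0}

```text
t: 18.0
ee_pos: [0.6007, 0.1249, 0.2057]
tool_rot: [180.0, -0.0, 90.0]
force: [0.8, -0.4, 0.5]
width: 0.047
grasp_force: 0.0
```

Request:
step_arm:
  steps:
    - {"dx": 4.3,"dy": -1.4,"dz": 0,"wx": 0,"wy": 0,"wz": 0}
    - {"dx": 4.3,"dy": -1.4,"dz": 0,"wx": 0,"wy": 0,"wz": 0}
    - {"dx": 4.3,"dy": -1.4,"dz": 0,"wx": 0,"wy": 0,"wz": 0}
    - {"dx": 4.3,"dy": -1.4,"dz": 0,"wx": 0,"wy": 0,"wz": 0}
    - {"dx": 4.5,"dy": -1.3,"dz": 0,"wx": 0,"wy": 0,"wz": 0}

```text
t: 18.5
ee_pos: [0.5316, 0.342, 0.2058]
tool_rot: [180.0, -0.0, 90.0]
force: [0.5, 0.4, -0.1]
width: 0.047
grasp_force: 0.0
```

Request:
step_arm:
  steps:
    - {"dx": 0,"dy": 0,"dz": 0,"wx": 0,"wy": 0,"wz": 0}
    - {"dx": 0,"dy": 0,"dz": 2,"wx": 0,"wy": 0,"wz": 0}
    - {"dx": 0,"dy": 0,"dz": 0,"wx": 0,"wy": 0,"wz": 0}
    - {"dx": 0,"dy": 0,"dz": 0,"wx": 0,"wy": 0,"wz": 0}

```text
t: 18.9
ee_pos: [0.5324, 0.3399, 0.1853]
tool_rot: [-180.0, 0.0, 90.0]
force: [0.5, -0.5, -0.1]
width: 0.0469
grasp_force: 0.0
```

```bash
python3 - <<'E'
from h import *
s=sense(); print(s['t'],s['ee_pos'],s['tool_rot'],s['force'],s['width'])
c,i,d=snap('wrist'); P=cloud(c,d)
for p in((.53,.2945),(.533,.342)):
    m=(abs(P[...,2]-.102)<.006)&(np.hypot(P[...,0]-p[0],P[...,1]-p[1])<.02); q=P[m]; print(len(q), q.mean(0) if len(q) else 0)
c,i,d=snap('scene'); P=cloud(c,d)
for y in(-.001,-.049):
    m=(P[...,2]>.06)&(P[...,2]<.12)&(np.hypot(P[...,0]-.657,P[...,1]-y)<.02); q=P[m]; print('caddy',len(q), (q.mean(0),q[:,2].max()) if len(q) else 0)
E
```

```text
18.9 [0.53244068 0.33990146 0.1852561 ] [-1.79953683e+02  2.73672233e-02  8.99645589e+01] [ 0.46564354 -0.53669925 -0.06120856] 0.04689980470584761
0 0
806 [0.53224807 0.34400697 0.10091341]
caddy 77 (array([ 0.64871383, -0.00151821,  0.08361021]), np.float64(0.09983233931216517))
caddy 83 (array([ 0.65089457, -0.04861706,  0.08425301]), np.float64(0.0986489306242122))
```

Request:
step_arm:
  steps:
    - {"dx": 0.2,"dy": 0,"dz": 4,"wx": 0,"wy": 0,"wz": 0}
    - {"dx": 0,"dy": 0,"dz": 3,"wx": 0,"wy": 0,"wz": 0}
    - {"dx": 0,"dy": 0,"dz": 2.7,"wx": 0,"wy": 0,"wz": 0}
    - {"dx": 0,"dy": 0,"dz": 0,"wx": 0,"wy": 0,"wz": 0}
    - {"dx": 0,"dy": 0,"dz": 0,"wx": 0,"wy": 0,"wz": 0}

```text
t: 19.5
ee_pos: [0.533, 0.3424, 0.0896]
tool_rot: [179.9, -0.0, 90.0]
force: [-0.4, 0.1, 0.4]
width: 0.0471
grasp_force: 0.0
```

Request:
step_arm:
  steps:
    - {"dx": 0,"dy": 0,"dz": 0,"wx": 0,"wy": 0,"wz": 0}
    - {"dx": 0,"dy": 0,"dz": 0,"wx": 0,"wy": 0,"wz": 0}
    - {"dx": 0,"dy": 0,"dz": 0,"wx": 0,"wy": 0,"wz": 0}
    - {"dx": 0,"dy": 0,"dz": 0,"wx": 0,"wy": 0,"wz": 0}
  fingers: 0

```text
t: 19.9
ee_pos: [0.5335, 0.343, 0.0911]
tool_rot: [179.8, -0.1, 90.0]
force: [-0.1, 0.4, 6.9]
width: 0.0251
grasp_force: 29.4
```

Request:
step_arm:
  steps:
    - {"dx": 0,"dy": 0,"dz": -4,"wx": 0,"wy": 0,"wz": 0}
    - {"dx": 0,"dy": 0,"dz": -4,"wx": 0,"wy": 0,"wz": 0}
    - {"dx": 0,"dy": 0,"dz": -4,"wx": 0,"wy": 0,"wz": 0}
    - {"dx": 0,"dy": 0,"dz": -4,"wx": 0,"wy": 0,"wz": 0}
    - {"dx": -4.4,"dy": 1.2,"dz": 0,"wx": 0,"wy": 0,"wz": 0}

```text
t: 20.4
ee_pos: [0.5447, 0.3026, 0.2568]
tool_rot: [179.3, -0.4, 90.4]
force: [1.3, -0.2, -0.6]
width: 0.0255
grasp_force: 29.8
```

Request:
step_arm:
  steps:
    - {"dx": -4.4,"dy": 1.3,"dz": 0,"wx": 0,"wy": 0,"wz": 0}
    - {"dx": -4.4,"dy": 1.2,"dz": 0,"wx": 0,"wy": 0,"wz": 0}
    - {"dx": -4.4,"dy": 1.3,"dz": 0,"wx": 0,"wy": 0,"wz": 0}
    - {"dx": -4.4,"dy": 1.2,"dz": 0,"wx": 0,"wy": 0,"wz": 0}
    - {"dx": -4.4,"dy": 1.3,"dz": 0,"wx": 0,"wy": 0,"wz": 0}

```text
t: 20.9
ee_pos: [0.6076, 0.0766, 0.2492]
tool_rot: [179.9, -0.0, 90.0]
force: [0.3, 0.5, -1.4]
width: 0.0253
grasp_force: 29.8
```

Request:
step_arm:
  steps:
    - {"dx": -4.4,"dy": 1.2,"dz": 0,"wx": 0,"wy": 0,"wz": 0}
    - {"dx": -4.4,"dy": 1.3,"dz": 0,"wx": 0,"wy": 0,"wz": 0}
    - {"dx": -4.4,"dy": 1.2,"dz": 0,"wx": 0,"wy": 0,"wz": 0}
    - {"dx": -4.3,"dy": 1.3,"dz": 0,"wx": 0,"wy": 0,"wz": 0}
    - {"dx": 0,"dy": 0,"dz": 0,"wx": 0,"wy": 0,"wz": 0}

```text
t: 21.4
ee_pos: [0.6576, -0.1023, 0.2479]
tool_rot: [-180.0, 0.1, 89.6]
force: [-0.2, 1.8, -1.6]
width: 0.0255
grasp_force: 29.8
```

Request:
step_arm:
  steps:
    - {"dx": 0,"dy": 0,"dz": 4,"wx": 0,"wy": 0,"wz": 0}
    - {"dx": 0,"dy": 0,"dz": 3,"wx": 0,"wy": 0,"wz": 0}
    - {"dx": 0,"dy": 0,"dz": 0,"wx": 0,"wy": 0,"wz": 0}
    - {"dx": 0,"dy": 0,"dz": 0,"wx": 0,"wy": 0,"wz": 0}

```text
t: 21.8
ee_pos: [0.6575, -0.0962, 0.1793]
tool_rot: [180.0, -0.0, 90.0]
force: [0.9, -0.3, 1.5]
width: 0.0252
grasp_force: 29.8
```

```bash
python3 - <<'E'
from h import *
s=sense(); print(s['t'],s['ee_pos'],s['tool_rot'],s['force'],s['width'])
c,i,d=snap('wrist'); cv2.imwrite('pics/c8.png',cv2.resize(i[60:320,160:360],None,fx=3,fy=2.3,interpolation=cv2.INTER_CUBIC))
zb=s['ee_pos'][2]-.0767
print('exp tube low edge px',proj(c,(s['ee_pos'][0],s['ee_pos'][1]+.013,zb)),'pocket',proj(c,(.657,-.097,.05)),'sep',proj(c,(.657,-.073,.05)))
E
```

```text
21.8 [ 0.65747989 -0.0961918   0.17932203] [ 1.79982345e+02 -5.90810228e-03  9.00247796e+01] [ 0.91482634 -0.25042349  1.49322391] 0.02524366970216876
exp tube low edge px (np.float64(255.8995013054463), np.float64(194.35853781955913)) pocket (np.float64(255.4420051883013), np.float64(192.55239308365856)) sep (np.float64(255.43102814079393), np.float64(167.56835734179498))
```

View pics/c8.png

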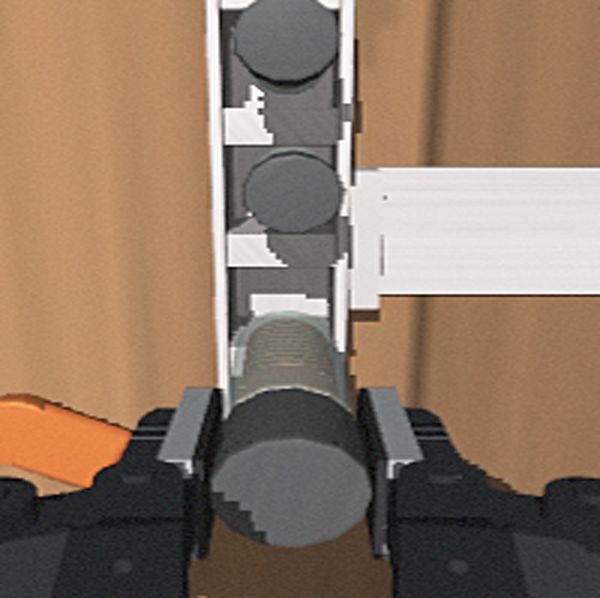

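Two tubes are seated and the third is over the third pocket, about 1 mm off. I'll lower it and release.

Request:
step_arm:
  steps:
    - {"dx": 0,"dy": -0.1,"dz": 2.5,"wx": 0,"wy": 0,"wz": 0}
    - {"dx": 0,"dy": 0,"dz": 2,"wx": 0,"wy": 0,"wz": 0}
    - {"dx": 0,"dy": 0,"dz": 2,"wx": 0,"wy": 0,"wz": 0}
    - {"dx": 0,"dy": 0,"dz": 2,"wx": 0,"wy": 0,"wz": 0}
    - {"dx": 0,"dy": 0,"dz": 0,"wx": 0,"wy": 0,"wz": 0}

```text
t: 22.35
ee_pos: [0.656, -0.0962, 0.0926]
tool_rot: [-179.9, -0.0, 90.0]
force: [-0.2, 0.2, -0.8]
width: 0.0251
grasp_force: 29.8
```

Request:
step_arm:
  steps:
    - {"dx": 0,"dy": 0,"dz": 0.9,"wx": 0,"wy": 0,"wz": 0}
    - {"dx": 0,"dy": 0,"dz": 0,"wx": 0,"wy": 0,"wz": 0}
    - {"dx": 0,"dy": 0,"dz": 0,"wx": 0,"wy": 0,"wz": 0}

```text
t: 22.65
ee_pos: [0.657, -0.0966, 0.0857]
tool_rot: [179.9, 0.0, 90.0]
force: [-0.2, 0.4, -0.2]
width: 0.0252
grasp_force: 29.8
```

Request:
step_arm:
  steps:
    - {"dx": 0,"dy": 0,"dz": 0,"wx": 0,"wy": 0,"wz": 0}
    - {"dx": 0,"dy": 0,"dz": 0,"wx": 0,"wy": 0,"wz": 0}
    - {"dx": 0,"dy": 0,"dz": 0,"wx": 0,"wy": 0,"wz": 0}
    - {"dx": 0,"dy": 0,"dz": -3,"wx": 0,"wy": 0,"wz": 0}
    - {"dx": 0,"dy": 0,"dz": -4.6,"wx": 0,"wy": 0,"wz": 0}
  fingers: 0.55

```text
t: 23.15
ee_pos: [0.6547, -0.0962, 0.1573]
tool_rot: [-179.6, -0.1, 90.0]
force: [2.1, 0.1, -0.3]
width: 0.0474
grasp_force: 0.0
```

Request:
step_arm:
  steps:
    - {"dx": 0,"dy": 0,"dz": -4.6,"wx": 0,"wy": 0,"wz": 0}
    - {"dx": 0,"dy": 0,"dz": -4.6,"wx": 0,"wy": 0,"wz": 0}
    - {"dx": 3.8,"dy": -2.5,"dz": 0,"wx": 0,"wy": 0,"wz": 0}
    - {"dx": 3.8,"dy": -2.5,"dz": 0,"wx": 0,"wy": 0,"wz": 0}
    - {"dx": 3.7,"dy": -2.5,"dz": 0,"wx": 0,"wy": 0,"wz": 0}
  fingers: 0.33
  force: 40

```text
t: 23.65
ee_pos: [0.5805, 0.0175, 0.2527]
tool_rot: [179.9, -0.0, 90.0]
force: [-0.2, 0.8, 0.7]
width: 0.0283
grasp_force: 0.0
```

Request:
step_arm:
  steps:
    - {"dx": 3.8,"dy": -2.5,"dz": 0,"wx": 0,"wy": 0,"wz": 0}
    - {"dx": 3.7,"dy": -2.5,"dz": 0,"wx": 0,"wy": 0,"wz": 0}
    - {"dx": 3.7,"dy": -2.5,"dz": 0,"wx": 0,"wy": 0,"wz": 0}
    - {"dx": 3.7,"dy": -2.5,"dz": 0,"wx": 0,"wy": 0,"wz": 0}
    - {"dx": 3.7,"dy": -2.5,"dz": 0,"wx": 0,"wy": 0,"wz": 0}

```text
t: 24.15
ee_pos: [0.4552, 0.2037, 0.2527]
tool_rot: [180.0, -0.0, 90.0]
force: [0.0, 0.1, 0.8]
width: 0.0275
grasp_force: 0.0
```

Request:
step_arm:
  steps:
    - {"dx": 3.7,"dy": -2.5,"dz": 0,"wx": 0,"wy": 0,"wz": 0}
    - {"dx": 3.7,"dy": -2.3,"dz": 0,"wx": 0,"wy": 0,"wz": 0}
    - {"dx": 0,"dy": 0,"dz": 4,"wx": 0,"wy": 0,"wz": 0}
    - {"dx": 0,"dy": 0,"dz": 4,"wx": 0,"wy": 0,"wz": 0}
    - {"dx": 0,"dy": 0,"dz": 0,"wx": 0,"wy": 0,"wz": 0}

```text
t: 24.65
ee_pos: [0.4057, 0.2754, 0.1671]
tool_rot: [-179.5, 0.3, 90.0]
force: [-0.6, 0.5, -1.2]
width: 0.0283
grasp_force: 0.0
```

```bash
python3 - <<'E'
from h import *
s=sense(); print(s['t'],s['ee_pos'],s['tool_rot'],s['force'],s['width'])
c,i,d=snap('wrist'); P=cloud(c,d)
q=P.reshape(-1,3); q=q[(abs(q[:,2]-.099)<.006)&(abs(q[:,0]-.41)<.02)&(abs(q[:,1]-.30)<.07)]; print(len(q),q.mean(0),np.percentile(q,[5,95],axis=0)[:,:2])
c,i,d=snap('scene'); P=cloud(c,d)
for y in(-.001,-.049,-.097):
    m=(P[...,2]>.06)&(P[...,2]<.12)&(np.hypot(P[...,0]-.657,P[...,1]-y)<.02); q=P[m]; print('caddy',len(q), (q.mean(0),q[:,2].max()) if len(q) else 0)
E
```

```text
24.65 [0.40574311 0.27537369 0.16707269] [-179.49862182    0.28775431   90.04784406] [-0.55630395  0.54607945 -1.17368458] 0.02834298619898134
2428 [0.4161634  0.29194506 0.09835753] [[0.40909401 0.23408735]
 [0.4240139  0.33887592]]
caddy 82 (array([ 0.64837698, -0.00173151,  0.08252288]), np.float64(0.100390339603452))
caddy 83 (array([ 0.65058839, -0.04854663,  0.08448316]), np.float64(0.09911838948412943))
caddy 82 (array([ 0.64836679, -0.09853432,  0.08385812]), np.float64(0.09942333795502734))
```

Request:
step_arm:
  steps:
    - {"dx": 0,"dy": 0.2,"dz": 2.5,"wx": 0,"wy": 0,"wz": 0}
    - {"dx": 0,"dy": 0,"dz": 2.2,"wx": 0,"wy": 0,"wz": 0}
    - {"dx": 0,"dy": 0,"dz": 2,"wx": 0,"wy": 0,"wz": 0}
    - {"dx": 0,"dy": 0,"dz": 0,"wx": 0,"wy": 0,"wz": 0}
    - {"dx": 0,"dy": 0,"dz": 0,"wx": 0,"wy": 0,"wz": 0}

```text
t: 25.25
ee_pos: [0.4117, 0.2769, 0.1078]
tool_rot: [179.8, -0.1, 90.0]
force: [0.4, 0.1, 0.6]
width: 0.0281
grasp_force: 0.0
```

Request:
step_arm:
  steps:
    - {"dx": 0,"dy": 0,"dz": 0,"wx": 0,"wy": 0,"wz": 0}
    - {"dx": 0,"dy": 0,"dz": 0,"wx": 0,"wy": 0,"wz": 0}
    - {"dx": 0,"dy": 0,"dz": 0,"wx": 0,"wy": 0,"wz": 0}
    - {"dx": 0,"dy": 0,"dz": 0,"wx": 0,"wy": 0,"wz": 0}
  fingers: 0

```text
t: 25.65
ee_pos: [0.4118, 0.2771, 0.1081]
tool_rot: [179.7, -0.1, 89.9]
force: [0.6, -0.7, 6.9]
width: 0.0096
grasp_force: 38.8
```

Request:
step_arm:
  steps:
    - {"dx": -0.2,"dy": 2.6,"dz": 0,"wx": 0,"wy": 0,"wz": 0}
    - {"dx": -0.2,"dy": 2.6,"dz": 0,"wx": 0,"wy": 0,"wz": 0}
    - {"dx": -0.2,"dy": 2.6,"dz": 0,"wx": 0,"wy": 0,"wz": 0}
    - {"dx": -0.2,"dy": 2.6,"dz": 0,"wx": 0,"wy": 0,"wz": 0}
    - {"dx": 0,"dy": 0,"dz": 0,"wx": 0,"wy": 0,"wz": 0}

```text
t: 26.15
ee_pos: [0.5181, 0.2695, 0.1081]
tool_rot: [179.6, -0.3, 89.9]
force: [1.5, 4.7, 6.4]
width: 0.0092
grasp_force: 40.7
```

Request:
step_arm:
  steps:
    - {"dx": -0.1,"dy": 1.5,"dz": 0,"wx": 0,"wy": 0,"wz": 0}
    - {"dx": -0.1,"dy": 1.4,"dz": 0,"wx": 0,"wy": 0,"wz": 0}
    - {"dx": 0,"dy": 0,"dz": 0,"wx": 0,"wy": 0,"wz": 0}
    - {"dx": 0,"dy": 0.4,"dz": 0,"wx": 0,"wy": 0,"wz": 0}
    - {"dx": 0,"dy": 0,"dz": 0,"wx": 0,"wy": 0,"wz": 0}

```text
t: 26.65
ee_pos: [0.5477, 0.2675, 0.1081]
tool_rot: [179.9, -0.1, 90.0]
force: [-5.0, 2.0, 9.2]
width: 0.0092
grasp_force: 41.5
```

Request:
step_arm:
  steps:
    - {"dx": 0,"dy": 0.3,"dz": 0,"wx": 0,"wy": 0,"wz": 0}
    - {"dx": 0,"dy": 0,"dz": 0,"wx": 0,"wy": 0,"wz": 0}
    - {"dx": 0,"dy": 0,"dz": 0,"wx": 0,"wy": 0,"wz": 0}

```text
t: 26.95
ee_pos: [0.548, 0.2675, 0.108]
tool_rot: [-179.7, -0.1, 90.0]
force: [-19.2, -0.3, 16.4]
width: 0.0093
grasp_force: 42.7
```

Request:
step_arm:
  steps:
    - {"dx": 0,"dy": -0.5,"dz": 0,"wx": 0,"wy": 0,"wz": 0}
    - {"dx": 0,"dy": 0,"dz": 0,"wx": 0,"wy": 0,"wz": 0}

```text
t: 27.15
ee_pos: [0.5458, 0.2676, 0.1081]
tool_rot: [179.8, -0.2, 90.0]
force: [-0.8, 2.5, 6.9]
width: 0.0089
grasp_force: 41.4
```

Request:
step_arm:
  steps:
    - {"dx": 0,"dy": 0,"dz": 0,"wx": 0,"wy": 0,"wz": 0}
    - {"dx": 0,"dy": 0,"dz": 0,"wx": 0,"wy": 0,"wz": 0}
    - {"dx": 0,"dy": 0,"dz": -4,"wx": 0,"wy": 0,"wz": 0}
    - {"dx": 0,"dy": 0,"dz": -4.6,"wx": 0,"wy": 0,"wz": 0}
    - {"dx": 0,"dy": 0,"dz": -4.6,"wx": 0,"wy": 0,"wz": 0}
  fingers: 0.33

```text
t: 27.65
ee_pos: [0.545, 0.2661, 0.2383]
tool_rot: [-179.9, 0.1, 90.0]
force: [0.6, 0.3, 0.2]
width: 0.0283
grasp_force: 0.0
```

Request:
step_arm:
  steps:
    - {"dx": -4.3,"dy": -1,"dz": -0.5,"wx": 0,"wy": 0,"wz": 0}
    - {"dx": -4.3,"dy": -1,"dz": -0.5,"wx": 0,"wy": 0,"wz": 0}
    - {"dx": -4.3,"dy": -1,"dz": -0.5,"wx": 0,"wy": 0,"wz": 0}
    - {"dx": -4.3,"dy": -1,"dz": -0.5,"wx": 0,"wy": 0,"wz": 0}
    - {"dx": -4.3,"dy": -1,"dz": -0.5,"wx": 0,"wy": 0,"wz": 0}
  fingers: 1

```text
t: 28.15
ee_pos: [0.4946, 0.0498, 0.2623]
tool_rot: [-180.0, 0.0, 90.0]
force: [-0.0, -0.2, 1.1]
width: 0.0858
grasp_force: 0.0
```

Request:
step_arm:
  steps:
    - {"dx": -4.3,"dy": -1,"dz": 0,"wx": 0,"wy": 0,"wz": 0}
    - {"dx": -4.3,"dy": -1,"dz": 0,"wx": 0,"wy": 0,"wz": 0}
    - {"dx": -4.3,"dy": -1,"dz": 0,"wx": 0,"wy": 0,"wz": 0}
    - {"dx": -4.3,"dy": -1.2,"dz": 0,"wx": 0,"wy": 0,"wz": 0}
    - {"dx": 0,"dy": 0,"dz": 0,"wx": 0,"wy": 0,"wz": 0}

```text
t: 28.65
ee_pos: [0.4519, -0.1248, 0.2621]
tool_rot: [-179.9, 0.1, 89.6]
force: [-0.3, 0.6, -0.4]
width: 0.0855
grasp_force: 0.0
```

```bash
cat > look.py <<'E'
from m import *
s=sense(); print(s['t'],s['ee_pos'],s['tool_rot'],s['force'],s['width'])
def circ(P,p,zlo,zhi,R,nm):
    q=P[(P[...,2]>zlo)&(P[...,2]<zhi)&(np.hypot(P[...,0]-p[0],P[...,1]-p[1])<R)]
    if len(q)>20: (x,y),r=cv2.minEnclosingCircle((q[:,:2]*1000).astype(np.float32)); print(nm,len(q),round(x),round(y),'r',round(r,1),'zmax',q[:,2].max().round(3),'mean',q.mean(0).round(4))
    else: print(nm,len(q))
E
python3 - <<'E'
from look import *
for n in('wrist','side','scene'):
    c,i,d=snap(n); P=cloud(c,d); print(n)
    circ(P,(.454,-.046),.068,.077,.06,'jar')
    circ(P,(.454,-.31),.045,.079,.05,'shk'); circ(P,(.454,-.31),.085,.105,.05,'dome')
    q=P[(P[...,2]>.12)&(P[...,2]<.13)&(P[...,0]>.45)&(P[...,1]>.16)]
    if n!='wrist': print('cab',cv2.minAreaRect((q[:,:2]*1000).astype(np.float32)))
    cv2.imwrite(f'pics/{n}9.png',i)
E
```

```text
28.65 [ 0.45189799 -0.12477645  0.26212424] [-1.79939878e+02  7.26208970e-02  8.96413041e+01] [-0.29648623  0.60305594 -0.40581661] 0.08546141855382021
wrist
jar 2291 451 -46 r 29.0 zmax 0.073 mean [ 0.4508 -0.0459  0.0711]
shk 620 457 -314 r 29.7 zmax 0.079 mean [ 0.457  -0.2939  0.0625]
dome 722 458 -314 r 29.5 zmax 0.099 mean [ 0.4564 -0.2999  0.0919]
side
jar 173 452 -45 r 29.6 zmax 0.075 mean [ 0.4524 -0.0432  0.0712]
shk 105 458 -307 r 28.9 zmax 0.079 mean [ 0.4588 -0.2935  0.0619]
dome 135 457 -312 r 29.8 zmax 0.101 mean [ 0.459  -0.3075  0.094 ]
cab ((674.8833618164062, 269.9716796875), (228.647216796875, 187.3171844482422), 86.80693054199219)
scene
jar 188 447 -44 r 30.0 zmax 0.077 mean [ 0.4454 -0.0456  0.0719]
shk 123 450 -319 r 29.8 zmax 0.079 mean [ 0.4343 -0.3293  0.0629]
dome 279 453 -318 r 30.7 zmax 0.102 mean [ 0.4494 -0.3196  0.0934]
cab ((944.8125, 489.027587890625), (572.4351196289062, 1033.72998046875), 85.10684967041016)
```

View pics/wrist9.png

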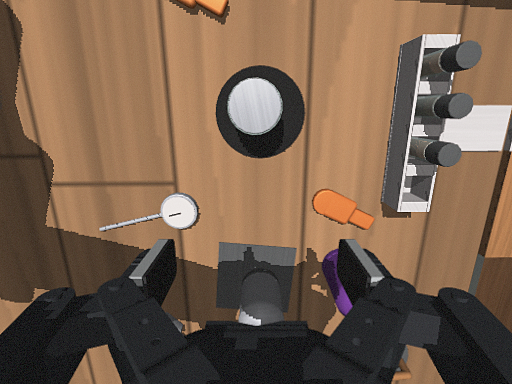

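The wrist view shows three tubes in the caddy, the jar lid at (255,106) on the round mat, and the square mat's upper corners at (218,242) and (296,248). The drawer is shut. Next I'll measure the mat and the free space between the two mats.

```bash
python3 - <<'E'
from h import *
z=np.load('last_wrist.npz'); c=cam('wrist'); P=cloud(c,z['d'])
for n,u,v,h in(('dial',179,210,.012),('tong tip L',313,205,.01),('tong R',372,222,.01),('sq TL',219,242,0),('sq TR',296,248,0),('sq L',216.5,300,0),('sq R',292,310,0),('rm top',262,66,0),('rm bot',261,158,0),('rm L',216,112,0),('rm R',305,110,0),('purple',345,285,.03)): print(n,onplane(c,u,v,h).round(4))
for y in(-.02,.016,-.073,-.145): pass
m=(P[...,2]>.085)&(P[...,2]<.103)&(P[...,0]>.62)&(P[...,0]<.69); 
for y in(-.001,-.049,-.097):
    q=P[m&(abs(P[...,1]-y)<.016)]; print('cap',len(q),q.mean(0).round(4),np.percentile(q[:,2],95))
E
```

```text
dial [ 0.3426 -0.1821  0.012 ]
tong tip L [ 0.5349 -0.1753  0.01  ]
tong R [ 0.6228 -0.2016  0.01  ]
sq TL [ 0.3963 -0.2385  0.    ]
sq TR [ 0.5149 -0.2488  0.    ]
sq L [ 0.388  -0.3434  0.    ]
sq R [ 0.5129 -0.3631  0.    ]
rm top [0.461  0.0094 0.    ]
rm bot [ 0.4602 -0.1092  0.    ]
rm L [ 0.3996 -0.0473  0.    ]
rm R [ 0.5187 -0.0448  0.    ]
purple [ 0.5855 -0.2942  0.03  ]
cap 687 [0.6549 0.0044 0.0933] 0.09560327758941307
cap 552 [ 0.6568 -0.0423  0.0936] 0.09567540989246377
cap 502 [ 0.6553 -0.0914  0.0933] 0.09537120219791656
```

Request:
step_arm:
  steps:
    - {"dx": 3.8,"dy": 0,"dz": 2,"wx": 0,"wy": 0,"wz": 0}
    - {"dx": 3.7,"dy": 0,"dz": 3,"wx": 0,"wy": 0,"wz": 0}
    - {"dx": 0,"dy": 0,"dz": 3,"wx": 0,"wy": 0,"wz": 0}
    - {"dx": 0,"dy": 0,"dz": 2,"wx": 0,"wy": 0,"wz": 0}
    - {"dx": 0,"dy": 0,"dz": 0,"wx": 0,"wy": 0,"wz": 0}

```text
t: 29.3
ee_pos: [0.452, -0.0437, 0.1593]
tool_rot: [-179.7, -0.1, 90.2]
force: [0.3, -0.3, 0.2]
width: 0.0851
grasp_force: 0.0
```

Request:
step_arm:
  steps:
    - {"dx": 0,"dy": 0,"dz": 0,"wx": 0,"wy": 0,"wz": 0}
    - {"dx": 0,"dy": 0,"dz": 0,"wx": 0,"wy": 0,"wz": 0}

```text
t: 29.5
ee_pos: [0.4542, -0.0453, 0.1639]
tool_rot: [179.9, 0.0, 90.0]
force: [0.2, 0.4, 0.3]
width: 0.0855
grasp_force: 0.0
```

Request:
step_arm:
  steps:
    - {"dx": 0,"dy": -0.3,"dz": 3,"wx": 0,"wy": 0,"wz": 0}
    - {"dx": 0,"dy": 0,"dz": 3,"wx": 0,"wy": 0,"wz": 0}
    - {"dx": 0,"dy": 0,"dz": 3,"wx": 0,"wy": 0,"wz": 0}
    - {"dx": 0,"dy": 0,"dz": 3.4,"wx": 0,"wy": 0,"wz": 0}
    - {"dx": 0,"dy": 0,"dz": 0,"wx": 0,"wy": 0,"wz": 0}

```text
t: 30.0
ee_pos: [0.4483, -0.0452, 0.0354]
tool_rot: [-179.6, -0.1, 90.0]
force: [-0.4, 0.2, -0.1]
width: 0.0853
grasp_force: 0.0
```

Request:
step_arm:
  steps:
    - {"dx": 0,"dy": 0,"dz": 0,"wx": 0,"wy": 0,"wz": 0}
    - {"dx": 0,"dy": 0,"dz": 0,"wx": 0,"wy": 0,"wz": 0}
    - {"dx": 0,"dy": 0,"dz": 0,"wx": 0,"wy": 0,"wz": 0}
    - {"dx": 0,"dy": 0,"dz": 0,"wx": 0,"wy": 0,"wz": 0}
  fingers: 0.5

```text
t: 30.4
ee_pos: [0.4522, -0.0459, 0.041]
tool_rot: [179.7, 0.1, 90.0]
force: [-1.9, 0.2, 8.2]
width: 0.0631
grasp_force: 45.1
```

Request:
step_arm:
  steps:
    - {"dx": 0,"dy": 0,"dz": -1,"wx": 0,"wy": 0,"wz": 0}
    - {"dx": 0,"dy": 0,"dz": 0,"wx": 0,"wy": 0,"wz": 0}

```text
t: 30.6
ee_pos: [0.4514, -0.0457, 0.0502]
tool_rot: [179.8, 0.0, 90.0]
force: [0.1, -0.3, -2.5]
width: 0.0629
grasp_force: 44.8
```

Request:
step_arm:
  steps:
    - {"dx": 0,"dy": 0,"dz": -2,"wx": 0,"wy": 0,"wz": 0}
    - {"dx": -3.4,"dy": -0.3,"dz": 0,"wx": 0,"wy": 0,"wz": 0}
    - {"dx": -3.4,"dy": -0.3,"dz": 0,"wx": 0,"wy": 0,"wz": 0}
    - {"dx": -3.4,"dy": -0.3,"dz": 0,"wx": 0,"wy": 0,"wz": 0}
    - {"dx": -3,"dy": -0.2,"dz": 0,"wx": 0,"wy": 0,"wz": 0}

```text
t: 31.1
ee_pos: [0.439, -0.1789, 0.0684]
tool_rot: [180.0, 0.0, 90.0]
force: [-0.2, 0.5, -2.8]
width: 0.0629
grasp_force: 45.2
```

Request:
step_arm:
  steps:
    - {"dx": 0,"dy": 0,"dz": 0,"wx": 0,"wy": 0,"wz": 0}
    - {"dx": 0,"dy": 0,"dz": 1.5,"wx": 0,"wy": 0,"wz": 0}
    - {"dx": 0,"dy": 0,"dz": 1,"wx": 0,"wy": 0,"wz": 0}
    - {"dx": 0,"dy": 0,"dz": 0,"wx": 0,"wy": 0,"wz": 0}
    - {"dx": 0,"dy": 0,"dz": 0,"wx": 0,"wy": 0,"wz": 0}

```text
t: 31.6
ee_pos: [0.4393, -0.177, 0.0432]
tool_rot: [-180.0, -0.0, 90.0]
force: [0.1, 0.0, -2.1]
width: 0.0633
grasp_force: 45.2
```

Request:
step_arm:
  steps:
    - {"dx": 0,"dy": 0,"dz": 0.2,"wx": 0,"wy": 0,"wz": 0}
    - {"dx": 0,"dy": 0,"dz": 0,"wx": 0,"wy": 0,"wz": 0}

```text
t: 31.8
ee_pos: [0.4394, -0.1773, 0.0413]
tool_rot: [180.0, -0.0, 90.0]
force: [-0.7, 0.2, -2.4]
width: 0.0631
grasp_force: 45.1
```

Request:
step_arm:
  steps:
    - {"dx": 0,"dy": 0,"dz": 0,"wx": 0,"wy": 0,"wz": 0}
    - {"dx": 0,"dy": 0,"dz": 0,"wx": 0,"wy": 0,"wz": 0}
    - {"dx": 0,"dy": 0,"dz": -3,"wx": 0,"wy": 0,"wz": 0}
    - {"dx": 0,"dy": 0,"dz": -4.5,"wx": 0,"wy": 0,"wz": 0}
    - {"dx": 0,"dy": 0,"dz": -4.5,"wx": 0,"wy": 0,"wz": 0}
  fingers: 1

```text
t: 32.3
ee_pos: [0.4391, -0.1774, 0.1628]
tool_rot: [-180.0, -0.0, 90.0]
force: [1.0, 0.3, 0.1]
width: 0.0855
grasp_force: 0.0
```

Request:
step_arm:
  steps:
    - {"dx": 0,"dy": 0,"dz": -3,"wx": 0,"wy": 0,"wz": 0}
    - {"dx": -4.5,"dy": 0.5,"dz": 0,"wx": 0,"wy": 0,"wz": 0}
    - {"dx": -4.5,"dy": 0.6,"dz": 0,"wx": 0,"wy": 0,"wz": 0}
    - {"dx": -4.7,"dy": 0.6,"dz": 0,"wx": 0,"wy": 0,"wz": 0}
    - {"dx": 0,"dy": 0,"dz": 0,"wx": 0,"wy": 0,"wz": 0}

```text
t: 32.8
ee_pos: [0.4559, -0.3189, 0.1904]
tool_rot: [-180.0, 0.0, 89.7]
force: [-0.3, 1.2, -0.2]
width: 0.0854
grasp_force: 0.0
```

```bash
python3 - <<'E'
from look import *
for n in('wrist','side','scene'):
    c,i,d=snap(n); P=cloud(c,d); print(n); cv2.imwrite(f'pics/{n}10.png',i)
    circ(P,(.44,-.177),.066,.078,.05,'jar'); circ(P,(.454,-.31),.085,.104,.05,'dome')
E
```

```text
32.8 [ 0.45590973 -0.31887752  0.19044547] [-1.79952982e+02  3.98948019e-02  8.97456708e+01] [-0.26860872  1.17672552 -0.16167241] 0.08541123104800691
wrist
jar 3806 440 -178 r 28.8 zmax 0.074 mean [ 0.4399 -0.1831  0.0711]
dome 3663 457 -318 r 30.4 zmax 0.101 mean [ 0.4571 -0.3143  0.0937]
side
jar 161 443 -176 r 30.9 zmax 0.076 mean [ 0.442  -0.1743  0.0711]
dome 138 458 -310 r 29.7 zmax 0.101 mean [ 0.4596 -0.3076  0.0939]
scene
jar 235 436 -177 r 30.9 zmax 0.077 mean [ 0.4345 -0.1776  0.0712]
dome 275 452 -318 r 30.7 zmax 0.103 mean [ 0.4495 -0.3194  0.0936]
```

View pics/wrist10.png

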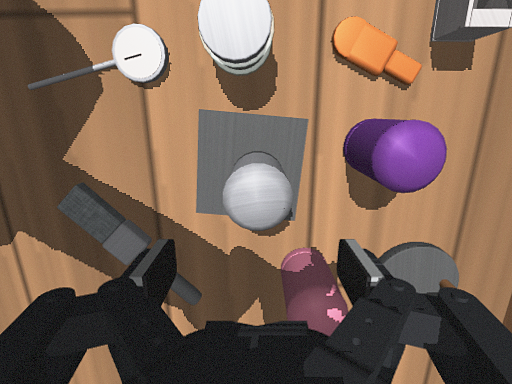

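The picture shows the whole square mat, with corners near (199,110), (307,119), (196,211) and (294,220). The shaker dome is at (257,195), the pink one at (315,290), and the brush's handle ends near (197,298).

```bash
python3 - <<'E'
from h import *
z=np.load('last_wrist.npz'); c=cam('wrist'); P=cloud(c,z['d'])
A=[onplane(c,u,v,0.) for u,v in((199,110),(307,119),(294,220),(196,211))]
print(np.round(A,4),np.mean(A,0),[np.linalg.norm(A[k]-A[k-1]).round(3) for k in range(4)])
for n,u,v in(('brush',150,245),('brush end',198,298),('head',130,225),('pink top',300,262),('pink edge',290,285)): print(n,P[v,u].round(3))
E
```

```text
[[ 0.3943 -0.2394  0.    ]
 [ 0.5124 -0.2489  0.    ]
 [ 0.5026 -0.3678  0.    ]
 [ 0.3839 -0.3561  0.    ]] [ 0.44829733 -0.30303034  0.        ] [np.float64(0.117), np.float64(0.118), np.float64(0.119), np.float64(0.119)]
brush [ 0.323 -0.401  0.   ]
brush end [ 0.383 -0.468  0.015]
head [ 0.307 -0.37   0.011]
pink top [ 0.507 -0.406  0.033]
pink edge [ 0.492 -0.417  0.061]
```

Request:
step_arm:
  steps:
    - {"dx": 0,"dy": 0.1,"dz": 3,"wx": 0,"wy": 0,"wz": 0}
    - {"dx": 0,"dy": 0,"dz": 3,"wx": 0,"wy": 0,"wz": 0}
    - {"dx": 0,"dy": 0,"dz": 3,"wx": 0,"wy": 0,"wz": 0}
    - {"dx": 0,"dy": 0,"dz": 3.8,"wx": 0,"wy": 0,"wz": 0}
    - {"dx": 0,"dy": 0,"dz": 0,"wx": 0,"wy": 0,"wz": 0}

```text
t: 33.45
ee_pos: [0.4551, -0.3112, 0.0586]
tool_rot: [-179.6, -0.3, 90.1]
force: [0.3, 0.6, -0.5]
width: 0.0852
grasp_force: 0.0
```

Request:
step_arm:
  steps:
    - {"dx": 0,"dy": 0,"dz": 0,"wx": 0,"wy": 0,"wz": 0}
    - {"dx": 0,"dy": 0,"dz": 0,"wx": 0,"wy": 0,"wz": 0}
    - {"dx": 0,"dy": 0,"dz": 0,"wx": 0,"wy": 0,"wz": 0}
    - {"dx": 0,"dy": 0,"dz": 0,"wx": 0,"wy": 0,"wz": 0}
  fingers: 0.45

```text
t: 33.85
ee_pos: [0.4588, -0.3153, 0.0664]
tool_rot: [179.8, 0.2, 90.0]
force: [0.1, 1.0, 7.9]
width: 0.0588
grasp_force: 44.2
```

Request:
step_arm:
  steps:
    - {"dx": 0,"dy": 0,"dz": -1,"wx": 0,"wy": 0,"wz": 0}
    - {"dx": 0,"dy": 0,"dz": 0,"wx": 0,"wy": 0,"wz": 0}

```text
t: 34.05
ee_pos: [0.4582, -0.3151, 0.0755]
tool_rot: [179.9, 0.1, 90.0]
force: [0.7, 0.2, -1.9]
width: 0.0592
grasp_force: 43.7
```

Request:
step_arm:
  steps:
    - {"dx": 0,"dy": 0,"dz": -4,"wx": 0,"wy": 0,"wz": 0}
    - {"dx": 0,"dy": 0,"dz": -4,"wx": 0,"wy": 0,"wz": 0}
    - {"dx": 0,"dy": 0,"dz": -4,"wx": 0,"wy": 0,"wz": 0}
    - {"dx": 0,"dy": 0,"dz": 0,"wx": 0,"wy": 0,"wz": 0}
    - {"dx": 4.4,"dy": 0,"dz": 0,"wx": 0,"wy": 0,"wz": 0}

```text
t: 34.55
ee_pos: [0.4573, -0.2733, 0.194]
tool_rot: [179.9, 0.2, 89.7]
force: [0.9, 1.8, -3.2]
width: 0.059
grasp_force: 44.6
```

Request:
step_arm:
  steps:
    - {"dx": 4.4,"dy": 0,"dz": 0,"wx": 0,"wy": 0,"wz": 0}
    - {"dx": 4.4,"dy": 0,"dz": 0,"wx": 0,"wy": 0,"wz": 0}
    - {"dx": 4.4,"dy": 0,"dz": 0,"wx": 0,"wy": 0,"wz": 0}
    - {"dx": 4.4,"dy": 0,"dz": 0,"wx": 0,"wy": 0,"wz": 0}
    - {"dx": 4.5,"dy": 0,"dz": 0,"wx": 0,"wy": 0,"wz": 0}

```text
t: 35.05
ee_pos: [0.4567, -0.0479, 0.1925]
tool_rot: [-180.0, -0.0, 90.0]
force: [1.2, 0.4, -2.1]
width: 0.0589
grasp_force: 44.6
```

Request:
step_arm:
  steps:
    - {"dx": 0,"dy": 0,"dz": 0,"wx": 0,"wy": 0,"wz": 0}
    - {"dx": 0,"dy": 0,"dz": 4,"wx": 0,"wy": 0,"wz": 0}
    - {"dx": 0,"dy": 0,"dz": 4,"wx": 0,"wy": 0,"wz": 0}
    - {"dx": 0,"dy": 0,"dz": 0,"wx": 0,"wy": 0,"wz": 0}
    - {"dx": 0,"dy": 0,"dz": 0,"wx": 0,"wy": 0,"wz": 0}

```text
t: 35.55
ee_pos: [0.4572, -0.0499, 0.1135]
tool_rot: [-179.9, -0.0, 90.0]
force: [-0.1, -0.7, -1.7]
width: 0.0592
grasp_force: 44.7
```

Down to TCP ≈ 0.067, where the shaker's underside meets the shelf.

Request:
step_arm:
  steps:
    - {"dx": 0,"dy": 0,"dz": 2,"wx": 0,"wy": 0,"wz": 0}
    - {"dx": 0,"dy": 0,"dz": 1.5,"wx": 0,"wy": 0,"wz": 0}
    - {"dx": 0,"dy": 0,"dz": 0.9,"wx": 0,"wy": 0,"wz": 0}
    - {"dx": 0,"dy": 0,"dz": 0,"wx": 0,"wy": 0,"wz": 0}
    - {"dx": 0,"dy": 0,"dz": 0,"wx": 0,"wy": 0,"wz": 0}

```text
t: 36.05
ee_pos: [0.4583, -0.0498, 0.0708]
tool_rot: [179.9, 0.0, 90.0]
force: [0.8, 0.5, -2.5]
width: 0.059
grasp_force: 44.9
```

Request:
step_arm:
  steps:
    - {"dx": 0,"dy": 0,"dz": 0.4,"wx": 0,"wy": 0,"wz": 0}
    - {"dx": 0,"dy": 0,"dz": 0,"wx": 0,"wy": 0,"wz": 0}
    - {"dx": 0,"dy": 0,"dz": 0,"wx": 0,"wy": 0,"wz": 0}

```text
t: 36.35
ee_pos: [0.4584, -0.0497, 0.0665]
tool_rot: [179.8, 0.0, 90.0]
force: [1.9, -0.7, 3.1]
width: 0.0592
grasp_force: 45.3
```

Request:
step_arm:
  steps:
    - {"dx": 0,"dy": 0,"dz": 0,"wx": 0,"wy": 0,"wz": 0}
    - {"dx": 0,"dy": 0,"dz": 0,"wx": 0,"wy": 0,"wz": 0}
    - {"dx": 0,"dy": 0,"dz": -4,"wx": 0,"wy": 0,"wz": 0}
    - {"dx": 0,"dy": 0,"dz": -4.5,"wx": 0,"wy": 0,"wz": 0}
    - {"dx": 0,"dy": 0,"dz": -3,"wx": 0,"wy": 0,"wz": 0}
  fingers: 1

```text
t: 36.85
ee_pos: [0.4577, -0.0496, 0.1831]
tool_rot: [179.9, 0.0, 90.0]
force: [0.6, -0.6, 0.2]
width: 0.0855
grasp_force: 0.0
```

Request:
step_arm:
  steps:
    - {"dx": -4.2,"dy": -0.6,"dz": 0,"wx": 0,"wy": 0,"wz": 0}
    - {"dx": -4.2,"dy": -0.6,"dz": 0,"wx": 0,"wy": 0,"wz": 0}
    - {"dx": -4.4,"dy": -0.6,"dz": 0,"wx": 0,"wy": 0,"wz": 0}
    - {"dx": 0,"dy": 0,"dz": 0,"wx": 0,"wy": 0,"wz": 0}
    - {"dx": 0,"dy": 0,"dz": 0,"wx": 0,"wy": 0,"wz": 0}

```text
t: 37.35
ee_pos: [0.4389, -0.1781, 0.1799]
tool_rot: [-179.9, -0.0, 89.9]
force: [0.9, 1.0, -0.5]
width: 0.0853
grasp_force: 0.0
```

```bash
python3 - <<'E'
from look import *
for n in('wrist','side','scene'):
    c,i,d=snap(n); P=cloud(c,d); print(n)
    circ(P,(.44,-.177),.066,.078,.05,'jar'); circ(P,(.458,-.051),.085,.104,.05,'dome')
E
```

```text
37.35 [ 0.43894763 -0.17808642  0.17989442] [-1.79949640e+02 -4.63079445e-02  8.98758395e+01] [ 0.92381098  0.98520996 -0.49006807] 0.08525238288363053
wrist
jar 3228 440 -178 r 28.8 zmax 0.073 mean [ 0.4398 -0.1764  0.0711]
dome 5635 459 -53 r 30.3 zmax 0.101 mean [ 0.4578 -0.0569  0.0941]
side
jar 160 442 -176 r 32.1 zmax 0.077 mean [ 0.4415 -0.1744  0.0711]
dome 194 461 -49 r 29.6 zmax 0.103 mean [ 0.4601 -0.0446  0.0938]
scene
jar 235 435 -176 r 30.2 zmax 0.077 mean [ 0.4343 -0.1771  0.0716]
dome 180 453 -51 r 30.8 zmax 0.104 mean [ 0.4472 -0.0518  0.0947]
```

Request:
step_arm:
  steps:
    - {"dx": 0,"dy": 0.1,"dz": 3.5,"wx": 0,"wy": 0,"wz": 0}
    - {"dx": 0,"dy": 0,"dz": 3.5,"wx": 0,"wy": 0,"wz": 0}
    - {"dx": 0,"dy": 0,"dz": 3.5,"wx": 0,"wy": 0,"wz": 0}
    - {"dx": 0,"dy": 0,"dz": 3.4,"wx": 0,"wy": 0,"wz": 0}
    - {"dx": 0,"dy": 0,"dz": 0,"wx": 0,"wy": 0,"wz": 0}

```text
t: 38.0
ee_pos: [0.4377, -0.175, 0.0368]
tool_rot: [-179.5, -0.3, 90.1]
force: [-0.8, 0.8, -0.2]
width: 0.0852
grasp_force: 0.0
```

Request:
step_arm:
  steps:
    - {"dx": 0,"dy": 0,"dz": 0,"wx": 0,"wy": 0,"wz": 0}
    - {"dx": 0,"dy": 0,"dz": 0,"wx": 0,"wy": 0,"wz": 0}
    - {"dx": 0,"dy": 0,"dz": 0,"wx": 0,"wy": 0,"wz": 0}
    - {"dx": 0,"dy": 0,"dz": 0,"wx": 0,"wy": 0,"wz": 0}
  fingers: 0.5

```text
t: 38.4
ee_pos: [0.4418, -0.1779, 0.0437]
tool_rot: [179.8, 0.1, 90.0]
force: [-0.2, 1.9, 7.6]
width: 0.0631
grasp_force: 45.3
```

Request:
step_arm:
  steps:
    - {"dx": 0,"dy": 0,"dz": -3,"wx": 0,"wy": 0,"wz": 0}
    - {"dx": -4.2,"dy": 0.3,"dz": 0,"wx": 0,"wy": 0,"wz": 0}
    - {"dx": -4.2,"dy": 0.3,"dz": 0,"wx": 0,"wy": 0,"wz": 0}
    - {"dx": -4.1,"dy": 0.2,"dz": 0,"wx": 0,"wy": 0,"wz": 0}
    - {"dx": 0,"dy": 0,"dz": 0,"wx": 0,"wy": 0,"wz": 0}

```text
t: 38.9
ee_pos: [0.4482, -0.3068, 0.072]
tool_rot: [179.9, 0.1, 89.8]
force: [-0.2, 1.1, -1.5]
width: 0.0628
grasp_force: 45.8
```

Request:
step_arm:
  steps:
    - {"dx": 0,"dy": 0,"dz": 0,"wx": 0,"wy": 0,"wz": 0}
    - {"dx": 0,"dy": 0,"dz": 1.5,"wx": 0,"wy": 0,"wz": 0}
    - {"dx": 0,"dy": 0,"dz": 1,"wx": 0,"wy": 0,"wz": 0}
    - {"dx": 0,"dy": 0,"dz": 0,"wx": 0,"wy": 0,"wz": 0}
    - {"dx": 0,"dy": 0,"dz": 0,"wx": 0,"wy": 0,"wz": 0}

```text
t: 39.4
ee_pos: [0.4482, -0.3017, 0.0457]
tool_rot: [-179.9, -0.1, 90.0]
force: [-0.1, 0.4, -3.0]
width: 0.0629
grasp_force: 46.2
```

Request:
step_arm:
  steps:
    - {"dx": 0,"dy": 0,"dz": 0.3,"wx": 0,"wy": 0,"wz": 0}
    - {"dx": 0,"dy": 0,"dz": 0,"wx": 0,"wy": 0,"wz": 0}
    - {"dx": 0,"dy": 0,"dz": 0,"wx": 0,"wy": 0,"wz": 0}

```text
t: 39.7
ee_pos: [0.4487, -0.3026, 0.0436]
tool_rot: [180.0, 0.0, 90.0]
force: [0.8, 0.0, -1.1]
width: 0.0633
grasp_force: 46.2
```

Request:
step_arm:
  steps:
    - {"dx": 0,"dy": 0,"dz": 0,"wx": 0,"wy": 0,"wz": 0}
    - {"dx": 0,"dy": 0,"dz": 0,"wx": 0,"wy": 0,"wz": 0}
    - {"dx": 0,"dy": 0,"dz": -4,"wx": 0,"wy": 0,"wz": 0}
    - {"dx": 0,"dy": 0,"dz": -4.7,"wx": 0,"wy": 0,"wz": 0}
    - {"dx": 0,"dy": 0,"dz": -4.7,"wx": 0,"wy": 0,"wz": 0}
  fingers: 1

```text
t: 40.2
ee_pos: [0.448, -0.3023, 0.1787]
tool_rot: [-180.0, -0.0, 90.0]
force: [0.6, -0.7, 0.3]
width: 0.0852
grasp_force: 0.0
```

Request:
step_arm:
  steps:
    - {"dx": 0,"dy": 0,"dz": -4.7,"wx": 0,"wy": 0,"wz": 0}
    - {"dx": 0,"dy": 0,"dz": -4.7,"wx": 0,"wy": 0,"wz": 0}
    - {"dx": 0,"dy": 0,"dz": -4.7,"wx": 0,"wy": 0,"wz": 0}
    - {"dx": 0,"dy": 0,"dz": 0,"wx": 0,"wy": 0,"wz": 0}
    - {"dx": 0,"dy": 0,"dz": 0,"wx": 0,"wy": 0,"wz": 0}

```text
t: 40.7
ee_pos: [0.4486, -0.3028, 0.3194]
tool_rot: [179.9, 0.1, 90.0]
force: [-0.3, 0.5, -0.6]
width: 0.0854
grasp_force: 0.0
```

Request:
step_arm:
  steps:
    - {"dx": 0,"dy": 0,"dz": 0,"wx": 0,"wy": 0,"wz": 0}
    - {"dx": 0,"dy": 0,"dz": 0,"wx": 0,"wy": 0,"wz": 0}
    - {"dx": 0,"dy": 0,"dz": 0,"wx": 0,"wy": 0,"wz": 0}
    - {"dx": 0,"dy": 0,"dz": 0,"wx": 0,"wy": 0,"wz": 0}
    - {"dx": 0,"dy": 0,"dz": 0,"wx": 0,"wy": 0,"wz": 0}

```text
t: 41.2
ee_pos: [0.4484, -0.3025, 0.3179]
tool_rot: [-180.0, -0.0, 90.0]
force: [-0.7, -0.3, 0.5]
width: 0.0853
grasp_force: 0.0
```

```bash
python3 - <<'E'
from look import *
for n in('wrist','side','scene'):
    c,i,d=snap(n); P=cloud(c,d); print(n); cv2.imwrite(f'pics/{n}11.png',i)
    circ(P,(.448,-.303),.066,.078,.05,'jar'); circ(P,(.458,-.051),.085,.104,.05,'dome')
    for y in(-.001,-.049,-.097):
        q=P[(P[...,2]>.085)&(P[...,2]<.12)&(abs(P[...,0]-.655)<.03)&(abs(P[...,1]-y)<.016)]
        if len(q): print('cap',len(q),q.mean(0).round(3),np.percentile(q[:,2],90).round(4))
E
```

```text
41.2 [ 0.44835367 -0.30250937  0.31789879] [-1.79972683e+02 -2.76782016e-02  8.99995694e+01] [-0.68089169 -0.30281748  0.45979436] 0.08525482173299692
wrist
jar 1378 449 -303 r 28.9 zmax 0.073 mean [ 0.4493 -0.3021  0.0711]
dome 0
cap 18 [ 0.656 -0.109  0.087] 0.0892
side
jar 136 452 -301 r 31.0 zmax 0.077 mean [ 0.4514 -0.2979  0.0715]
dome 197 461 -49 r 29.8 zmax 0.101 mean [ 0.4605 -0.0447  0.0935]
cap 49 [0.658 0.004 0.093] 0.0961
cap 46 [ 0.66  -0.043  0.093] 0.0964
cap 44 [ 0.658 -0.093  0.093] 0.0967
scene
jar 261 446 -303 r 30.7 zmax 0.078 mean [ 0.4441 -0.3025  0.0708]
dome 216 453 -52 r 31.6 zmax 0.103 mean [ 0.4503 -0.0554  0.0937]
cap 25 [ 0.65  -0.051  0.091] 0.096
cap 43 [ 0.649 -0.097  0.093] 0.0981
```

View pics/wrist11.png

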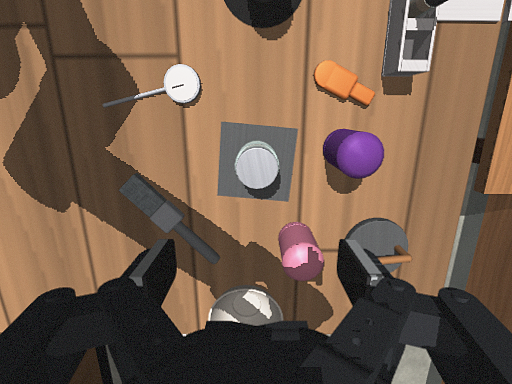

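The jar sits centred on the square mat at picture (258,163), and all bystanders are in place. I relaxed the arm by a few mm while still gripping the handle, so I'll nudge the drawer shut once more with closed fingers.

Request:
step_arm:
  steps:
    - {"dx": 4.8,"dy": 0.4,"dz": 0,"wx": 0,"wy": 0,"wz": 0}
    - {"dx": 4.8,"dy": 0.4,"dz": 0,"wx": 0,"wy": 0,"wz": 0}
    - {"dx": 4.8,"dy": 0.4,"dz": 0,"wx": 0,"wy": 0,"wz": 0}
    - {"dx": 4.8,"dy": 0.4,"dz": 0,"wx": 0,"wy": 0,"wz": 0}
    - {"dx": 4.8,"dy": 0.4,"dz": 0,"wx": 0,"wy": 0,"wz": 0}
  fingers: 0

```text
t: 41.85
ee_pos: [0.4681, -0.0607, 0.3184]
tool_rot: [180.0, -0.0, 90.0]
force: [1.3, -0.3, -0.3]
width: 0.0124
grasp_force: 0.0
```

Request:
step_arm:
  steps:
    - {"dx": 4.8,"dy": 0.4,"dz": 0,"wx": 0,"wy": 0,"wz": 0}
    - {"dx": 4.8,"dy": 0.4,"dz": 0,"wx": 0,"wy": 0,"wz": 0}
    - {"dx": 4.8,"dy": 0.4,"dz": 0,"wx": 0,"wy": 0,"wz": 0}
    - {"dx": 4.8,"dy": 0.4,"dz": 0,"wx": 0,"wy": 0,"wz": 0}
    - {"dx": 4.8,"dy": 0.4,"dz": 0,"wx": 0,"wy": 0,"wz": 0}

```text
t: 42.35
ee_pos: [0.4881, 0.1795, 0.3185]
tool_rot: [180.0, -0.0, 90.0]
force: [0.4, 0.1, 0.9]
width: -0.0001
grasp_force: 0.0
```

Request:
step_arm:
  steps:
    - {"dx": 4.6,"dy": 0.4,"dz": 0,"wx": 0,"wy": 0,"wz": 0}
    - {"dx": 4.5,"dy": 0.4,"dz": 0,"wx": 0,"wy": 0,"wz": 0}
    - {"dx": 0,"dy": 0,"dz": 0,"wx": 0,"wy": 0,"wz": 0}
    - {"dx": 0,"dy": 0,"dz": 4.5,"wx": 0,"wy": 0,"wz": 0}
    - {"dx": 0,"dy": 0,"dz": 4.5,"wx": 0,"wy": 0,"wz": 0}

```text
t: 42.85
ee_pos: [0.4969, 0.2687, 0.2285]
tool_rot: [179.8, -0.1, 90.0]
force: [0.3, 0.8, -1.2]
width: 0.0
grasp_force: 0.0
```

Request:
step_arm:
  steps:
    - {"dx": 0,"dy": 0,"dz": 4.5,"wx": 0,"wy": 0,"wz": 0}
    - {"dx": 0,"dy": 0,"dz": 4.5,"wx": 0,"wy": 0,"wz": 0}
    - {"dx": 0,"dy": 0,"dz": 4,"wx": 0,"wy": 0,"wz": 0}
    - {"dx": 0,"dy": 0,"dz": 0,"wx": 0,"wy": 0,"wz": 0}
    - {"dx": 0,"dy": 0,"dz": 0,"wx": 0,"wy": 0,"wz": 0}

```text
t: 43.35
ee_pos: [0.4967, 0.2682, 0.0993]
tool_rot: [180.0, -0.0, 90.0]
force: [-0.2, -0.3, 0.8]
width: 0.0
grasp_force: 0.0
```

Request:
step_arm:
  steps:
    - {"dx": 0,"dy": 1,"dz": 0,"wx": 0,"wy": 0,"wz": 0}
    - {"dx": 0,"dy": 1,"dz": 0,"wx": 0,"wy": 0,"wz": 0}
    - {"dx": 0,"dy": 0.5,"dz": 0,"wx": 0,"wy": 0,"wz": 0}
    - {"dx": 0,"dy": 0,"dz": 0,"wx": 0,"wy": 0,"wz": 0}
    - {"dx": 0,"dy": 0,"dz": 0,"wx": 0,"wy": 0,"wz": 0}

```text
t: 43.85
ee_pos: [0.5216, 0.2684, 0.0985]
tool_rot: [180.0, -0.0, 90.0]
force: [-0.2, 0.3, 0.3]
width: 0.0001
grasp_force: 0.0
```

Request:
step_arm:
  steps:
    - {"dx": 0,"dy": 0.5,"dz": 0,"wx": 0,"wy": 0,"wz": 0}
    - {"dx": 0,"dy": 0.5,"dz": 0,"wx": 0,"wy": 0,"wz": 0}
    - {"dx": 0,"dy": 0,"dz": 0,"wx": 0,"wy": 0,"wz": 0}
    - {"dx": 0,"dy": 0,"dz": 0,"wx": 0,"wy": 0,"wz": 0}

```text
t: 44.25
ee_pos: [0.5289, 0.2685, 0.0981]
tool_rot: [-179.6, 0.1, 90.0]
force: [-16.0, -3.2, 7.9]
width: 0.0003
grasp_force: 8.0
```

It is against the stop at 16 N, so I'll back off, lift and take a final check.

Request:
step_arm:
  steps:
    - {"dx": 0,"dy": -2,"dz": 0,"wx": 0,"wy": 0,"wz": 0}
    - {"dx": 0,"dy": -3,"dz": 0,"wx": 0,"wy": 0,"wz": 0}
    - {"dx": 0,"dy": 0,"dz": -4,"wx": 0,"wy": 0,"wz": 0}
    - {"dx": 0,"dy": 0,"dz": -4.5,"wx": 0,"wy": 0,"wz": 0}
    - {"dx": 0,"dy": 0,"dz": -4.5,"wx": 0,"wy": 0,"wz": 0}

```text
t: 44.75
ee_pos: [0.481, 0.2683, 0.2297]
tool_rot: [-180.0, 0.0, 90.0]
force: [-0.4, 0.7, 0.1]
width: -0.0002
grasp_force: 0.0
```

Request:
step_arm:
  steps:
    - {"dx": 0,"dy": 0,"dz": -4.5,"wx": 0,"wy": 0,"wz": 0}
    - {"dx": 0,"dy": -4,"dz": 0,"wx": 0,"wy": 0,"wz": 0}
    - {"dx": 0,"dy": 0,"dz": 0,"wx": 0,"wy": 0,"wz": 0}
    - {"dx": 0,"dy": 0,"dz": 0,"wx": 0,"wy": 0,"wz": 0}
    - {"dx": 0,"dy": 0,"dz": 0,"wx": 0,"wy": 0,"wz": 0}

```text
t: 45.25
ee_pos: [0.4418, 0.2684, 0.2729]
tool_rot: [-180.0, 0.0, 90.0]
force: [0.4, 0.1, 0.3]
width: 0.0002
grasp_force: 0.0
```

```bash
python3 - <<'E'
from look import *
for n in('side','scene'):
    c,i,d=snap(n); P=cloud(c,d); print(n); cv2.imwrite(f'pics/{n}12.png',cv2.resize(i,(800,600)))
    circ(P,(.448,-.303),.066,.078,.05,'jar'); circ(P,(.458,-.051),.085,.104,.05,'dome')
    for y in(-.001,-.049,-.097):
        q=P[(P[...,2]>.085)&(P[...,2]<.12)&(abs(P[...,0]-.655)<.03)&(abs(P[...,1]-y)<.016)]
        if len(q): print('cap',len(q),q.mean(0).round(3),np.percentile(q[:,2],90).round(4))
    q=P[(P[...,2]>.118)&(P[...,2]<.132)&(P[...,0]>.52)&(P[...,0]<.8)&(P[...,1]>.1)&(P[...,1]<.42)]; print('cab',cv2.minAreaRect((q[:,:2]*1000).astype(np.float32)))
E
```

```text
45.25 [0.44182126 0.26836878 0.27290213] [-1.79980757e+02  1.74566422e-02  8.99924116e+01] [0.36030775 0.10852057 0.27069745] 0.00024478666141344315
side
jar 0
dome 0
cap 48 [0.658 0.004 0.093] 0.0968
cap 47 [ 0.66  -0.043  0.093] 0.0957
cap 46 [ 0.658 -0.093  0.093] 0.0959
cab ((674.5438232421875, 260.82891845703125), (243.8687744140625, 186.30120849609375), 85.6380386352539)
scene
jar 261 445 -303 r 30.1 zmax 0.077 mean [ 0.4444 -0.3026  0.071 ]
dome 219 455 -51 r 31.0 zmax 0.103 mean [ 0.4508 -0.0553  0.0939]
cap 42 [ 0.65  -0.001  0.094] 0.0982
cap 48 [ 0.653 -0.047  0.093] 0.0979
cap 44 [ 0.65  -0.098  0.094] 0.0975
cab ((671.2067260742188, 262.56744384765625), (248.06190490722656, 188.55105590820312), 85.75699615478516)
```

```bash
python3 -c "
from station import *
print(hand_in())"
```

```text
the job is handed in; nothing more can be done
None
```

I handed the job in at about 45 s with the jar and shaker swapped (each within about 5 mm of its mat's centre), three tubes seated in caddy pockets, the drawer shut, and the last full view showing nothing else moved; no verdict came back.

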